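Set up the probing plate

TASK

Get the bench ready for probing: lay the test board (the one with the large square processor) lengthwise on the middle of the steel plate's brown pad, then stand the round-based loop probe on the steel to its left and the square-based needle probe on the steel to its right, as seen from the robot, each pointing squarely in from its side with its tip over the middle of the processor. Put the long reference board on the sloped stand, chips up and lengthwise up the slope in its middle, resting against the bottom lip. Leave the mouse, screwdriver and jar where they are, set each piece down gently, and neither drop nor tip anything.

Things in the scene. Friction and masses are not known exactly. Their poses are not given: they have to be found in the camera images.
- plate: Steel probing plate, fixed, flat on the mat; 140 (x) by 220 (y) by 12 mm, with a brown pad 104 (x) by 66 (y) by 3 mm on its middle (pad top 15 mm above the underside). Origin: centre of the underside. x points away from the robot, y to the left, turned up to 0.2 rad. The stand may be on either side of it.
- stand: Sloped board stand, bent aluminium sheet, fixed, 80 mm wide (y), 116 deep (x). Origin: centre of the underside. The slope rises along +x (away from the robot) at 30 degrees to the level; its foot, at the lip's inner face, is at x -56, z 10 mm; its face is 130 mm long; the lip stands 16 mm up, square to it. Polished: a board let go on it slides down to the lip.
- test_board: Test board: dark circuit board 92 (x) by 56 (y) mm, a square processor with a bright lid, 26 mm wide, at its middle; 55 g. Origin: centre of the underside of its four 8 mm spacers. Laminate 8 to 10 mm up; black socket strips, 58 mm long, flush with both long edges, reach 18.5 mm: grip across them (56 mm). Two gold connectors at +x reach 20 mm. Either end may be ahead.
- reference_board: Reference board: dark circuit board, longer and narrower, 116 (x) by 48 (y) mm, a row of four small black chips, no large processor; 55 g. Origin: centre of the underside of its four 8 mm spacers. Laminate 8 to 10 mm up; black socket strips, 58 mm long, flush with both long edges, reach 18.5 mm: grip across them (48 mm). Either end may be uppermost.
- loop_probe: Loop probe on a weighted round steel base, 42 mm in diameter, 28 mm high (grip it there), 200 g; column and clamp above it to 59 mm. The probe slants forward and down from the clamp to a flat gold ring, 23 mm across, centred 60 mm from the base's middle along +x, 31 mm above the underside. Origin: centre of the base's underside.
- needle_probe: Needle probe on a weighted square steel base, 36 by 36 mm, 28 mm high (grip it there, across y), 200 g; column and clamp above it to 59 mm. The probe slants forward and down from the clamp to a needle tip 60 mm from the base's middle along +x, 31 mm above the underside. Origin: centre of the base's underside.
- mouse: Black computer mouse, 100 by 58 by 32 mm, loose, to be left alone. Origin: centre of the underside.
- screwdriver: Black-handled screwdriver, 150 mm long, loose, lying beside the work, to be left alone. Origin: below its middle, on the mat.
- jar: White closed jar with a black cap, 48 mm in diameter, 45 mm high, loose, to be left alone. Origin: centre of the underside.
There are look-alikes about, which are no part of the job. Leave any purple or turquoise look-alike of the test_board alone.

How it is judged:
By the outcome, as a careful person would: the job done as asked, in the order asked, and still so for the second after the job is handed in, with the robot touching nothing.
It also fails if it takes over 96 s, if anything falls off the work surface, if the arm or the gripper's body presses on something with over 40 N, if the wrist force passes 120 N, or if a joint passes its speed limit or range.

ROBOT

A 6-joint arm with a two-finger parallel gripper is mounted at the origin on the work surface. World frame = base frame: x ahead of the robot, y to its left, z up, the work surface at z = 0. Lengths are in m, angles in rad, forces in N, time in s.
With the tool pointing down it reaches from about 0.275 to 0.75 m from the base axis. Payload 10.2 kg.
Tool frame: the origin (TCP) lies at the very end of the fingers, on their centre line; the grasp point (between the pads) lies 19 mm behind it; x points along the fingers, y is the direction in which the jaws open and shut, and the axes are right-handed (so a half turn about x gives the same grasp; the last joint's range is limited). The gripper opens to 85 mm and grips with 20 to 120 N. Pads are 22 mm wide; open, the fingers measure 114 mm over their backs; the gripper's body (76 mm by 85 mm) begins 54 mm behind the grasp point. The pads swing forward as they close: fully open they stand 13 mm farther back than shut.
Start: joints at [1.079, 0.313, 1.498, -0, 1.331, -0.223], TCP at [0.139, 0.506, 0.231] pointing down, gripper open.
Joint ranges: [-2.94, 2.94], [-0.97, 2.17], [0.19, 2.56], [-1.23, 4.37], [0.02, 3.11], [-2.88, 2.88]. Speed limits (rad/s): [2.39, 2.39, 3.01, 3.14, 3.14, 3.14].

INTERFACE

Orientations are given as [roll, pitch, yaw] about the fixed x, y, z axes, in that order (R = Rz(yaw) Ry(pitch) Rx(roll)).
In Python, from plant import get_obs, grab_frame, calibration, hand_in gives the robot as it stands.
- The arm moves only by the tool step_arm, never from a script. Its argument "series" is a list of rows, each an object of numbers: "claw": the closure in counts, from 0 (fully open) to 255 (shut); "x", "y", "z": the shift along the world's x, y, z in cm; "ax", "ay", "az": the turn, a rotation vector about the world's x, y, z in rad. In form: [{"claw": .., "x": .., "y": .., "z": .., "ax": .., "ay": .., "az": ..}, ...]. A call has 1 to 10 rows; each row is the pose to reach, as a shift and turn from the pose measured when the call began; what a row does not reach only later rows make up. A row lasts 1/8 s, in which the tool goes at most 62.5 mm and 10.7 degrees, less where a joint would pass 70% of its speed; a pose out of reach is approached as far as the arm can. A call with a gripper value outside its range is refused whole. The fingers move at their own pace and stop on an object; "newtons" is the grip in N (left out, the last holds). Time passes only in rows, so rows that repeat a pose let the fingers close. It gives the time, the measured TCP pose, the force and the opening at its end, in the units of the state.
- get_obs(): the state, without advancing time (a new reading comes with each control period).
- grab_frame(name): name is "scene" or "top" or "wrist"; returns the picture (384x512x3 uint8, red, green, blue); there is no depth.
- calibration(name): a dict with "fx", "fy", "cx", "cy" (pixels), "rvec" (rotation vector, rad) and "tvec" (3), from world to camera coordinates, as OpenCV has them; the wrist camera has in their place "hand_eye" (4x4, takes a point from camera to tool coordinates, whose origin is the TCP and whose axes are the tool frame's). Camera axes: x right, y down, z forward; pixel columns grow to the right and rows downward; lengths in m; the calibration is good to about 2 mm. A picture is of the moment at which its call begins: read the wrist's pose just before it. calibration takes no time and is no camera call.
- hand_in(): hands the job in, once; it reports no verdict.
The state is a dict: "time_s": time; "joint_positions": joint angles; "joint_vel": joint speeds; "joint_efforts": joint torques, N m; "position": TCP position; "ee_rot": TCP orientation; "ft_force": force on the tool from outside, world axes, zero at the start; "torque": the same for the moment, N m; "grip_width": opening from 0.0 (shut) to 1.0 (fully open).
Only numpy, scipy, OpenCV 4.12 (cv2) and the standard library are available. Lean on these libraries where they do the work, as an engineer would, in place of code of your own. Each camera call takes 0.05 s, during which the arm holds its last target. There are 200 camera calls.

## Working session

There is one attempt and no reset: what is moved stays moved. The work goes in short steps, Python scripts to look and compute and a tool call to move; the robot and the scene stay as the last step left them, time stands still between calls to the robot, and variables do not carry over. Pictures are saved under pics/ and viewed, about 12 in all and at most 16, crops included, and the job is handed in when it is done.

Besides the shell and the picture viewer there is one more tool, called after "Call:" as name(argument=value, ...), one argument or row to a line, values as JSON. step_arm: Moves the arm, as the interface text tells. Its arguments: {"type":"object","properties":{"series":{"type":"array"},"newtons":{"type":"number"}},"required":["series"]}

```bash
mkdir -p pics; ls
cat > h.py <<'E'
import numpy as np, cv2
from plant import get_obs, grab_frame, calibration, hand_in
def save(name,out,crop=None,scale=1.5):
    im=grab_frame(name)[:,:,::-1]
    np.save('pics/'+out+'.npy',im)
    if crop: x0,y0,x1,y1=crop; im=im[y0:y1,x0:x1]
    cv2.imwrite('pics/'+out+'.png',cv2.resize(im,None,fx=scale,fy=scale,interpolation=cv2.INTER_CUBIC))
def pose(name,obs=None):
    c=calibration(name)
    K=np.array([[c['fx'],0,c['cx']],[0,c['fy'],c['cy']],[0,0,1]])
    if name=='wrist':
        o=obs or get_obs(); from scipy.spatial.transform import Rotation as Ro
        T=np.eye(4); T[:3,:3]=Ro.from_euler('xyz',o['ee_rot']).as_matrix(); T[:3,3]=o['position']
        W=T@np.array(c['hand_eye']); R=W[:3,:3].T; t=-R@W[:3,3]
    else:
        R=cv2.Rodrigues(np.array(c['rvec'],float))[0]; t=np.array(c['tvec'],float)
    return K,R,t
def w(P,uv,z):
    K,R,t=P; d=R.T@np.linalg.inv(K)@np.array([uv[0],uv[1],1.]); c=-R.T@t
    return c+d*(z-c[2])/d[2]
def px(P,X):
    K,R,t=P; p=K@(R@np.asarray(X,float)+t); return p[:2]/p[2]
E
python3 - <<'E'
from h import *
o=get_obs(); print(o)
save('top','top0',scale=1.56); save('scene','scene0',scale=1.56)
P=pose('top');print(P, calibration('wrist'))
E
```

```text
pics
{'time_s': 0.0, 'joint_positions': array([ 1.07860683e+00,  3.13448246e-01,  1.49843298e+00, -5.47702372e-06,
        1.33099719e+00, -2.23387925e-01]), 'joint_vel': array([ 8.95614351e-04, -4.06188564e-04, -6.66215721e-04, -7.99833970e-05,
        3.50720774e-04,  2.75598203e-04]), 'joint_efforts': array([-1.54566747e-03, -4.12267363e+01, -2.59740329e+01, -3.03154884e-04,
        4.20709810e-03,  3.06247819e-05]), 'position': array([0.13931087, 0.50591473, 0.23073752]), 'ee_rot': array([-1.79004773,  1.56951055, -2.058848  ]), 'ft_force': array([-0.57847273, -0.16056674,  0.71648586]), 'torque': array([0.01190533, 0.00568673, 0.03554171]), 'grip_width': 1.0010846117861192}
(array([[363.91828525,   0.        , 254.44479646],
       [  0.        , 363.91828525, 192.87428204],
       [  0.        ,   0.        ,   1.        ]]), array([[-0.00826549, -0.99993496, -0.00785816],
       [-0.98803831,  0.00937678, -0.15392325],
       [ 0.15398693,  0.00649191, -0.98805156]]), array([-0.00279886,  0.50326038,  1.2018238 ])) {'fx': 273.5594951462213, 'fy': 273.5594951462213, 'cx': 257.0815556306548, 'cy': 192.38739852169505, 'hand_eye': array([[-1.83033079e-04, -2.96251654e-01,  9.55109901e-01,
        -1.43564286e-01],
       [ 9.99999719e-01,  6.39719657e-04,  3.90060907e-04,
         1.90398900e-04],
       [-7.26558768e-04,  9.55109705e-01,  2.96251454e-01,
        -7.44345589e-02],
       [ 0.00000000e+00,  0.00000000e+00,  0.00000000e+00,
         1.00000000e+00]])}
```

View pics/top0.png

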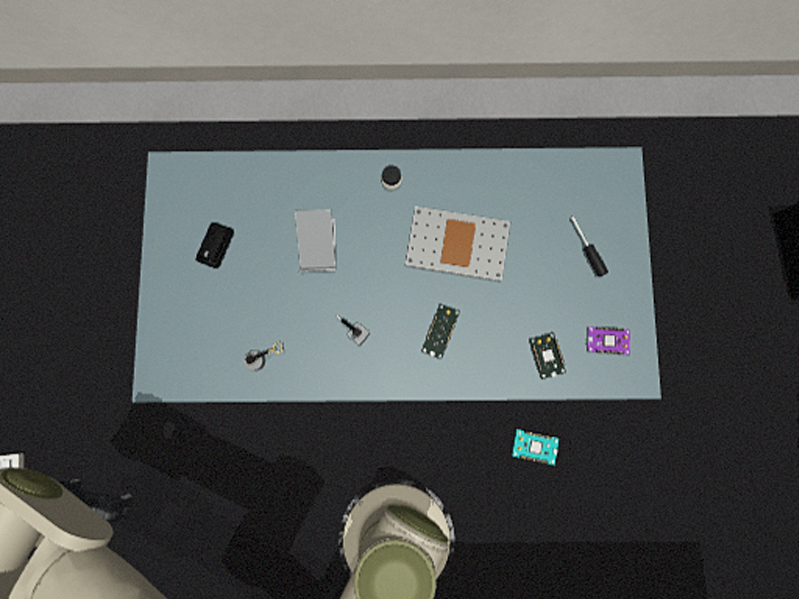

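View pics/scene0.png

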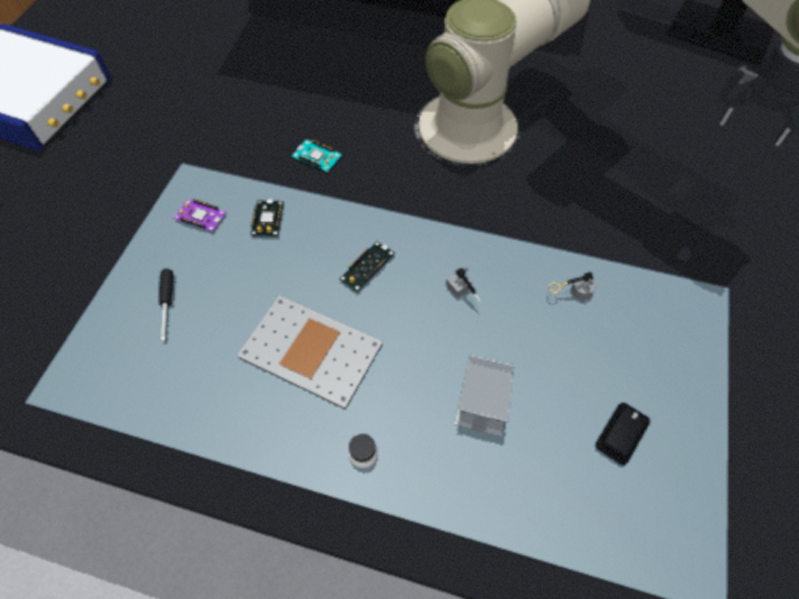

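The top view shows all the parts: mouse, stand, jar, plate, screwdriver, loop probe, needle probe, reference board and dark test board. The purple and turquoise look-alikes are there too. I'll enlarge the middle to measure.

Run:
```python
from h import *
im=np.load('pics/top0.npy')[125:250,145:405]
cv2.imwrite('pics/crop1.png',cv2.resize(im,None,fx=3,fy=3,interpolation=cv2.INTER_CUBIC))
```

```text
(no output)
```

View pics/crop1.png

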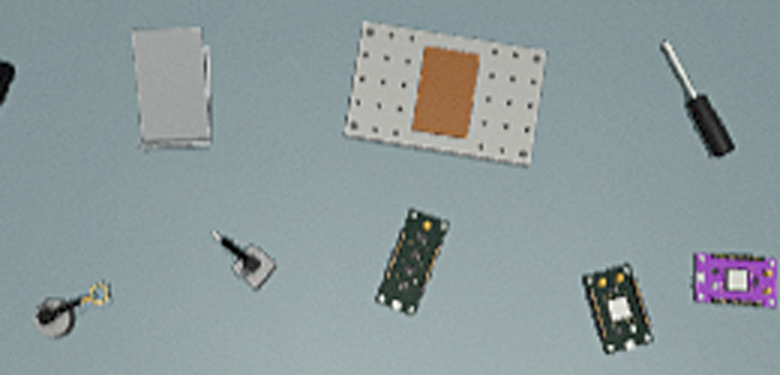

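Run:
```python
from h import *
P=pose('top'); f=lambda u,v,z:w(P,(u/3+145-.33,v/3+125-.33),z)[:2]
def rect(n,pts,z):
    q=np.array([f(*p,z) for p in pts]); r=cv2.minAreaRect((q*1000).astype(np.float32)); print(n,q.mean(0).round(4),r[1],round(r[2],1),
      'edges', [ (round(np.linalg.norm(q[i-3]-q[i]),4), round(np.degrees(np.arctan2(*(q[i-3]-q[i])[::-1])),1)) for i in range(4)])
rect('plate',[(365,22),(546,48),(530,164),(345,135)],.012)
rect('pad',[(425,46),(479,53),(469,138),(413,131)],.015)
rect('test',[(582,275),(632,264),(654,340),(606,354)],.01)
rect('ref',[(410,210),(450,219),(413,314),(375,302)],.01)
print('chip',f(619,308,.012),'conn',f(610,279.5,.02))
print('loop',f(55,317,.028),f(98,293,.031)); print('needle',f(253,267,.028),f(214,233,.031))
print('stand foot', f(142,140,.02),f(211,137,.02),'top',f(132,30,.075),f(202,27,.075),'lip base',f(145,150,0),f(211,148,0))
print('jar',f(330,0,0))
```

```text
plate [ 0.6408 -0.1462] (218.7427520751953, 141.88739013671875) 80.3 edges [(np.float64(0.2169), np.float64(-99.1)), (np.float64(0.1419), np.float64(170.2)), (np.float64(0.2185), np.float64(80.3)), (np.float64(0.1398), np.float64(-10.4))]
pad [ 0.6401 -0.1461] (65.85379028320312, 104.1050796508789) 81.9 edges [(np.float64(0.0643), np.float64(-98.3)), (np.float64(0.1036), np.float64(171.9)), (np.float64(0.0659), np.float64(82.1)), (np.float64(0.1041), np.float64(-9.0))]
test [ 0.3849 -0.3369] (93.15869903564453, 59.20295333862305) 14.5 edges [(np.float64(0.0593), np.float64(-78.2)), (np.float64(0.0894), np.float64(-166.7)), (np.float64(0.0574), np.float64(105.5)), (np.float64(0.0932), np.float64(14.5))]
ref [ 0.4411 -0.102 ] (46.961204528808594, 121.214599609375) 68.3 edges [(np.float64(0.0475), np.float64(-103.4)), (np.float64(0.1183), np.float64(157.6)), (np.float64(0.0455), np.float64(72.0)), (np.float64(0.1144), np.float64(-21.7))]
chip [ 0.38476478 -0.33696971] conn [ 0.41676931 -0.32626913]
loop [0.37925328 0.30406616] [0.40572573 0.25536584]
needle [0.43394898 0.08019268] [0.47294655 0.12455059]
stand foot [0.58451496 0.21072422] [0.58728638 0.1302031 ] top [0.69992436 0.21439688] [0.70259419 0.13505184] lip base [0.57676398 0.21058085] [0.57840442 0.13242885]
jar [ 0.75939678 -0.00989233]
```

```bash
cat >> h.py <<'E'
from scipy.spatial.transform import Rotation as Ro
def st():
    o=get_obs(); R=Ro.from_euler('xyz',o['ee_rot']).as_matrix()
    hd=lambda v:round(np.degrees(np.arctan2(v[1],v[0])),2)
    print('t',round(o['time_s'],2),'pos',o['position'].round(4),'yhead',hd(R[:,1]),'zhead',hd(R[:,2]),'tx',R[:,0].round(3),'J',o['joint_positions'].round(2),'F',o['ft_force'].round(1),'w',round(o['grip_width'],3)); return o
E
python3 -c "
from h import *
st()"
```

```text
t 0.1 pos [0.1393 0.5059 0.2308] yhead 74.6 zhead -15.4 tx [-0.001 -0.001 -1.   ] J [ 1.08  0.31  1.5   0.    1.33 -0.22] F [-0.3 -0.6  0.6] w 0.997
```

Call:
step_arm(
  series=[
    {"claw": 0, "x": 20, "y": -30, "z": -2, "az": -1.3},
    {"claw": 0, "x": 20, "y": -30, "z": -2, "az": -1.3},
    {"claw": 0, "x": 20, "y": -30, "z": -2, "az": -1.3},
    {"claw": 0, "x": 20, "y": -30, "z": -2, "az": -1.3},
    {"claw": 0, "x": 22, "y": -50, "z": -4, "az": -1.8},
    {"claw": 0, "x": 24, "y": -60, "z": -6, "az": -2.0},
    {"claw": 0, "x": 24.6, "y": -84, "z": -9, "az": -2.63},
    {"claw": 0, "x": 24.6, "y": -84, "z": -9, "az": -2.63},
    {"claw": 0, "x": 24.6, "y": -84, "z": -9, "az": -2.63},
    {"claw": 0, "x": 24.6, "y": -84, "z": -9, "az": -2.63},
  ],
)

```text
invalid input at $.series[0]: expected keys claw, x, y, z, ax, ay, az
```

Call:
step_arm(
  series=[
    {"claw": 0, "x": 20, "y": -30, "z": -2, "ax": 0, "ay": 0, "az": -1.3},
    {"claw": 0, "x": 20, "y": -30, "z": -2, "ax": 0, "ay": 0, "az": -1.3},
    {"claw": 0, "x": 20, "y": -30, "z": -2, "ax": 0, "ay": 0, "az": -1.3},
    {"claw": 0, "x": 20, "y": -30, "z": -2, "ax": 0, "ay": 0, "az": -1.3},
    {"claw": 0, "x": 22, "y": -50, "z": -4, "ax": 0, "ay": 0, "az": -1.8},
    {"claw": 0, "x": 24, "y": -60, "z": -6, "ax": 0, "ay": 0, "az": -2.0},
    {"claw": 0, "x": 24.6, "y": -84, "z": -9, "ax": 0, "ay": 0, "az": -2.63},
    {"claw": 0, "x": 24.6, "y": -84, "z": -9, "ax": 0, "ay": 0, "az": -2.63},
    {"claw": 0, "x": 24.6, "y": -84, "z": -9, "ax": 0, "ay": 0, "az": -2.63},
    {"claw": 0, "x": 24.6, "y": -84, "z": -9, "ax": 0, "ay": 0, "az": -2.63},
  ],
)

```text
time_s: 1.35
position: [0.3458, -0.0693, 0.1738]
ee_rot: [-2.581, 1.57, 1.551]
ft_force: [1.6, 0.0, 0.4]
grip_width: 1.0
```

Call:
step_arm(
  series=[
    {"claw": 0, "x": 3.9, "y": -26.8, "z": -3.5, "ax": 0, "ay": 0, "az": -0.745},
    {"claw": 0, "x": 3.9, "y": -26.8, "z": -3.5, "ax": 0, "ay": 0, "az": -0.745},
    {"claw": 0, "x": 3.9, "y": -26.8, "z": -3.5, "ax": 0, "ay": 0, "az": -0.745},
    {"claw": 0, "x": 3.9, "y": -26.8, "z": -3.5, "ax": 0, "ay": 0, "az": -0.745},
    {"claw": 0, "x": 3.9, "y": -26.8, "z": -3.5, "ax": 0, "ay": 0, "az": -0.745},
    {"claw": 0, "x": 3.9, "y": -26.8, "z": -3.5, "ax": 0, "ay": 0, "az": -0.745},
    {"claw": 0, "x": 3.9, "y": -26.8, "z": -3.5, "ax": 0, "ay": 0, "az": -0.745},
  ],
)

```text
time_s: 2.22
position: [0.3847, -0.3363, 0.1387]
ee_rot: [-1.917, 1.57, 1.472]
ft_force: [0.4, 0.4, -1.1]
grip_width: 1.003
```

Run:
```python
from h import *
o=st(); save('wrist','w1',scale=1.56)
P=pose('wrist',o); print(px(P,(.385,-.337,.012))*1.56)
```

```text
t 2.23 pos [ 0.3847 -0.3363  0.1387] yhead -75.86 zhead -165.86 tx [ 0.     0.001 -1.   ] J [-0.95  0.38  1.67  0.    1.1   0.38] F [ 0.4  0.4 -1.1] w 1.003
[401.71945584 289.97048262]
```

View pics/w1.png

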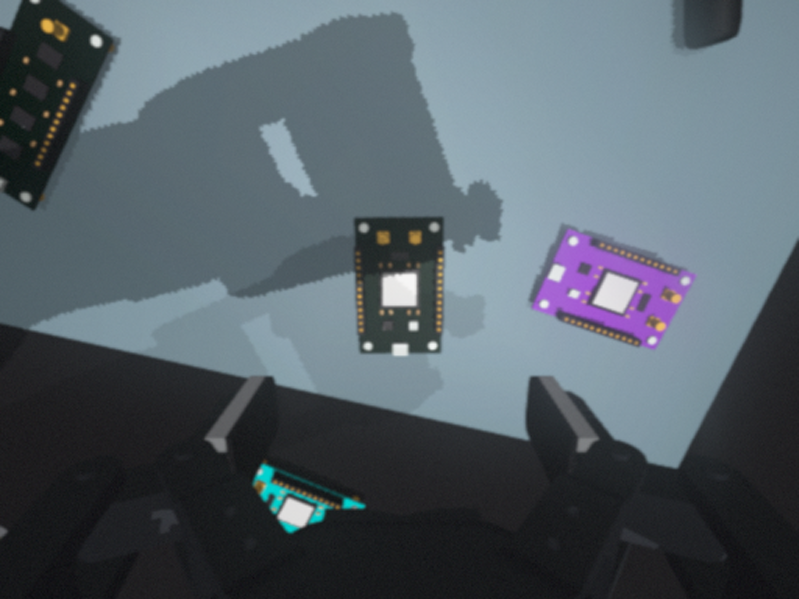

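Run:
```python
from h import *
P=pose('wrist'); f=lambda u,v,z:w(P,(u/1.56-.2,v/1.56-.2),z)[:2]
a,b,c,d=[f(*p,.01) for p in [(355,218),(443,218),(441,352),(360,353)]]
for u,v in((a,b),(d,c),(d,a),(c,b)): print(np.linalg.norm(v-u).round(4),np.degrees(np.arctan2(*(v-u)[::-1])).round(1))
print(((a+b+c+d)/4).round(4), f(399,289.5,.0135).round(4))
```

```text
0.0555 -75.8
0.0562 -75.0
0.0926 14.5
0.0918 15.0
[ 0.3854 -0.3354] [ 0.3855 -0.3348]
```

Call:
step_arm(
  series=[
    {"claw": 60, "x": 0.1, "y": 0.13, "z": -6, "ax": 0, "ay": 0, "az": 0.01},
    {"claw": 60, "x": 0.1, "y": 0.13, "z": -11, "ax": 0, "ay": 0, "az": 0.01},
    {"claw": 60, "x": 0.1, "y": 0.13, "z": -13, "ax": 0, "ay": 0, "az": 0.01},
    {"claw": 60, "x": 0.1, "y": 0.13, "z": -13.7, "ax": 0, "ay": 0, "az": 0.01},
    {"claw": 60, "x": 0.1, "y": 0.13, "z": -13.7, "ax": 0, "ay": 0, "az": 0.01},
  ],
  newtons=30,
)

```text
time_s: 2.9
position: [0.3861, -0.3347, 0.0026]
ee_rot: [-3.112, 1.57, 0.288]
ft_force: [0.7, 0.7, 0.2]
grip_width: 0.764
```

```bash
python3 -c "
from h import *
st()"
```

```text
t 2.9 pos [ 0.3861 -0.3347  0.0026] yhead -75.23 zhead -165.23 tx [ 0.001  0.    -1.   ] J [-0.94  0.59  1.77  0.    0.79  0.37] F [0.7 0.7 0.2] w 0.764
```

Call:
step_arm(
  series=[
    {"claw": 80, "x": 0, "y": 0, "z": -0.1, "ax": 0, "ay": 0, "az": 0},
    {"claw": 120, "x": 0, "y": 0, "z": -0.1, "ax": 0, "ay": 0, "az": 0},
    {"claw": 120, "x": 0, "y": 0, "z": -0.1, "ax": 0, "ay": 0, "az": 0},
    {"claw": 120, "x": 0, "y": 0, "z": -0.1, "ax": 0, "ay": 0, "az": 0},
  ],
  newtons=30,
)

```text
time_s: 3.4
position: [0.3866, -0.3351, 0.0028]
ee_rot: [2.333, 1.568, -0.551]
ft_force: [0.3, 2.3, 5.4]
grip_width: 0.648
```

Call:
step_arm(
  series=[
    {"claw": 120, "x": 0, "y": 0, "z": 1, "ax": 0, "ay": 0, "az": 0},
    {"claw": 120, "x": 0, "y": 0, "z": 5, "ax": 0, "ay": 0, "az": 0},
    {"claw": 120, "x": 2, "y": 2, "z": 10, "ax": 0, "ay": 0, "az": -0.1},
    {"claw": 120, "x": 5, "y": 5.5, "z": 14, "ax": 0, "ay": 0, "az": -0.2},
    {"claw": 120, "x": 9, "y": 10, "z": 17, "ax": 0, "ay": 0, "az": -0.3},
    {"claw": 120, "x": 12.5, "y": 14, "z": 18, "ax": 0, "ay": 0, "az": -0.419},
    {"claw": 120, "x": 15, "y": 18, "z": 18, "ax": 0, "ay": 0, "az": -0.419},
    {"claw": 120, "x": 16, "y": 19.3, "z": 18, "ax": 0, "ay": 0, "az": -0.419},
    {"claw": 120, "x": 16, "y": 19.3, "z": 18, "ax": 0, "ay": 0, "az": -0.419},
    {"claw": 120, "x": 16, "y": 19.3, "z": 18, "ax": 0, "ay": 0, "az": -0.419},
  ],
)

```text
time_s: 4.65
position: [0.546, -0.1432, 0.183]
ee_rot: [2.203, 1.568, -1.101]
ft_force: [-0.5, 0.5, -1.2]
grip_width: 0.651
```

Run:
```python
from h import *
o=st(); save('wrist','w2',scale=1.56)
```

```text
t 4.65 pos [ 0.546  -0.1432  0.183 ] yhead -99.3 zhead 170.7 tx [ 0.001 -0.002 -1.   ] J [-0.46  0.44  1.45 -0.    1.25  1.27] F [-0.5  0.5 -1.2] w 0.651
```

View pics/w2.png

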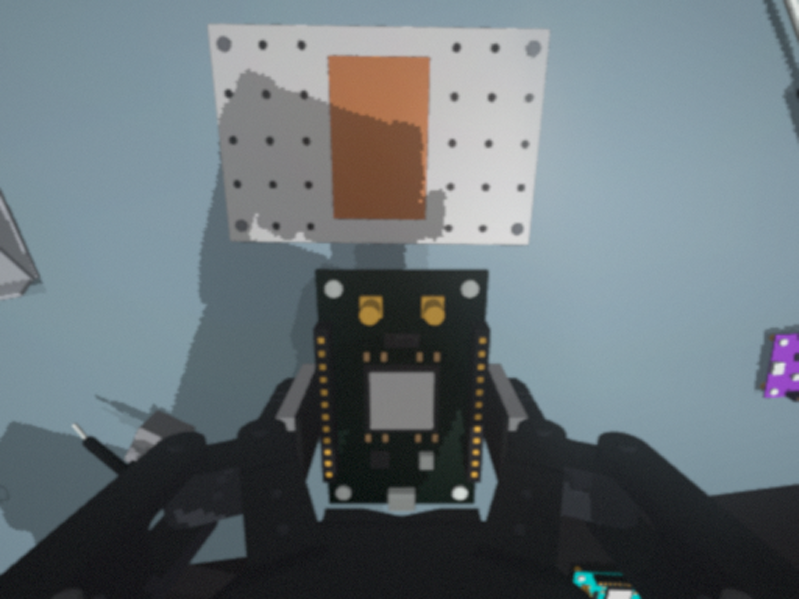

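Run:
```python
from h import *
P=pose('wrist'); f=lambda p,z:w(P,(p[0]/1.56-.2,p[1]/1.56-.2),z)[:2]
def rect(pts,z):
    a,b,c,d=[f(p,z) for p in pts]
    for u,v in((a,b),(d,c),(d,a),(c,b)): print('  ',np.linalg.norm(v-u).round(4),np.degrees(np.arctan2(*(v-u)[::-1])).round(2))
    print(((a+b+c+d)/4).round(4))
rect([(328,56),(430,57),(426,219),(334,219)],.015)
rect([(208,24),(549,30),(528,244),(230,241)],.012)
zb=get_obs()['position'][2]-.0028
rect([(317,270),(488,269),(474,502),(330,503)],zb+.01)
print('chip',f((401.5,401),zb+.0135).round(4))
```

```text
0.0663 -99.76
   0.0664 -99.3
   0.1046 -9.8
   0.1041 -9.75
[ 0.6415 -0.144 ]
   0.2197 -100.13
   0.2205 -99.88
   0.14 -10.22
   0.139 -9.9
[ 0.6416 -0.1436]
   0.056 -98.97
   0.0563 -98.9
   0.0933 -9.47
   0.0932 -9.25
[ 0.5443 -0.1433]
chip [ 0.5445 -0.143 ]
```

Call:
step_arm(
  series=[
    {"claw": 120, "x": 4, "y": 0, "z": 0, "ax": 0, "ay": 0, "az": -0.013},
    {"claw": 120, "x": 8, "y": -0.05, "z": -2, "ax": 0, "ay": 0, "az": -0.013},
    {"claw": 120, "x": 9.7, "y": -0.07, "z": -6, "ax": 0, "ay": 0, "az": -0.013},
    {"claw": 120, "x": 9.7, "y": -0.07, "z": -10, "ax": 0, "ay": 0, "az": -0.013},
    {"claw": 120, "x": 9.7, "y": -0.07, "z": -13, "ax": 0, "ay": 0, "az": -0.013},
    {"claw": 120, "x": 9.7, "y": -0.07, "z": -15, "ax": 0, "ay": 0, "az": -0.013},
    {"claw": 120, "x": 9.7, "y": -0.07, "z": -16, "ax": 0, "ay": 0, "az": -0.013},
    {"claw": 120, "x": 9.7, "y": -0.07, "z": -16.2, "ax": 0, "ay": 0, "az": -0.013},
    {"claw": 120, "x": 9.7, "y": -0.07, "z": -16.2, "ax": 0, "ay": 0, "az": -0.013},
  ],
)

```text
time_s: 5.82
position: [0.6435, -0.1443, 0.0219]
ee_rot: [2.492, 1.567, -0.826]
ft_force: [0.0, -0.7, -0.2]
grip_width: 0.646
```

Run:
```python
from h import *
o=st()
```

```text
t 5.83 pos [ 0.6435 -0.1443  0.0219] yhead -100.07 zhead 169.93 tx [ 0.003 -0.003 -1.   ] J [-0.4   0.81  1.26 -0.    1.06  1.35] F [ 0.  -0.7 -0.2] w 0.646
```

Call:
step_arm(
  series=[
    {"claw": 120, "x": -0.05, "y": 0.03, "z": -0.2, "ax": 0, "ay": 0, "az": 0},
    {"claw": 120, "x": -0.05, "y": 0.03, "z": -0.35, "ax": 0, "ay": 0, "az": 0},
    {"claw": 120, "x": -0.05, "y": 0.03, "z": -0.4, "ax": 0, "ay": 0, "az": 0},
    {"claw": 120, "x": -0.05, "y": 0.03, "z": -0.4, "ax": 0, "ay": 0, "az": 0},
  ],
)

```text
time_s: 6.32
position: [0.643, -0.1439, 0.0179]
ee_rot: [2.488, 1.567, -0.829]
ft_force: [-1.0, 0.8, -0.1]
grip_width: 0.647
```

Call:
step_arm(
  series=[
    {"claw": 120, "x": 0, "y": 0, "z": -0.05, "ax": 0, "ay": 0, "az": 0},
    {"claw": 120, "x": 0, "y": 0, "z": -0.08, "ax": 0, "ay": 0, "az": 0},
    {"claw": 120, "x": 0, "y": 0, "z": -0.08, "ax": 0, "ay": 0, "az": 0},
  ],
)

```text
time_s: 6.7
position: [0.643, -0.144, 0.0179]
ee_rot: [2.51, 1.567, -0.807]
ft_force: [-3.0, 1.4, 6.2]
grip_width: 0.645
```

Call:
step_arm(
  series=[
    {"claw": 75, "x": 0, "y": 0, "z": 0, "ax": 0, "ay": 0, "az": 0},
    {"claw": 50, "x": 0, "y": 0, "z": 0, "ax": 0, "ay": 0, "az": 0},
    {"claw": 40, "x": 0, "y": 0, "z": 0, "ax": 0, "ay": 0, "az": 0},
    {"claw": 40, "x": 0, "y": 0, "z": 2, "ax": 0, "ay": 0, "az": 0},
    {"claw": 40, "x": 0, "y": 0, "z": 6, "ax": 0, "ay": 0, "az": 0},
    {"claw": 40, "x": -8, "y": 10, "z": 14, "ax": 0, "ay": 0, "az": 0},
    {"claw": 0, "x": -10, "y": 14, "z": 15, "ax": 0, "ay": 0, "az": 0},
    {"claw": 0, "x": -10, "y": 14, "z": 15, "ax": 0, "ay": 0, "az": 0},
  ],
)

```text
time_s: 7.7
position: [0.5456, -0.008, 0.1672]
ee_rot: [2.722, 1.565, -0.596]
ft_force: [0.9, 0.4, 1.4]
grip_width: 1.002
```

Run:
```python
from h import *
o=st(); save('wrist','w3',scale=1.56)
P=pose('wrist',o); print(px(P,(.64,-.144,.03))*1.56,px(P,(.434,.08,.03))*1.56)
```

```text
t 7.7 pos [ 0.5456 -0.008   0.1672] yhead -100.09 zhead 169.91 tx [ 0.005 -0.003 -1.   ] J [-0.23  0.41  1.53 -0.    1.19  1.52] F [0.9 0.4 1.4] w 1.002
[595.19581669 100.13068059] [313.04120687 445.02237068]
```

View pics/w3.png

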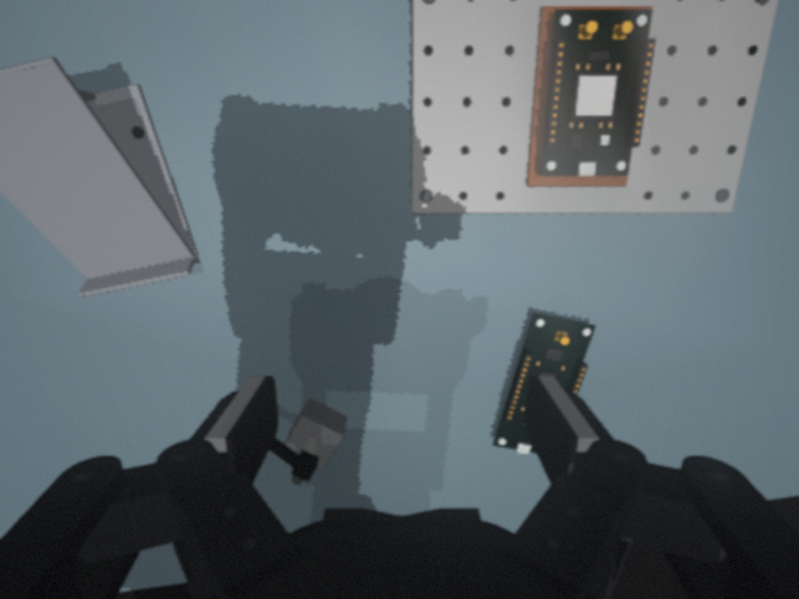

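Run:
```python
from h import *
P=pose('wrist'); f=lambda p,z:w(P,(p[0]/1.56-.2,p[1]/1.56-.2),z)[:2]
def rect(pts,z):
    a,b,c,d=[f(p,z) for p in pts]
    for u,v in((a,b),(d,c),(d,a),(c,b)): print('  ',np.linalg.norm(v-u).round(4),np.degrees(np.arctan2(*(v-u)[::-1])).round(2))
    print(((a+b+c+d)/4).round(4))
rect([(555,8),(651,8),(634,178),(541,178)],.025)
print('chip',f((596.5,96),.0285).round(4))
for p in [(413,212),(733,212)]: print('plate corner',f(p,.012))
```

```text
0.0565 -99.82
   0.0608 -99.84
   0.0962 -9.37
   0.0963 -6.84
[ 0.6415 -0.1422]
chip [ 0.6418 -0.1417]
plate corner [ 0.59060105 -0.01969371]
plate corner [ 0.552436   -0.23973631]
```

Call:
step_arm(
  series=[
    {"claw": 0, "x": -3, "y": 5, "z": 1, "ax": 0, "ay": 0, "az": 0.187},
    {"claw": 0, "x": -6, "y": 9, "z": 1, "ax": 0, "ay": 0, "az": 0.374},
    {"claw": 0, "x": -9, "y": 13, "z": 1, "ax": 0, "ay": 0, "az": 0.56},
    {"claw": 0, "x": -11, "y": 17, "z": 1, "ax": 0, "ay": 0, "az": 0.75},
    {"claw": 0, "x": -13, "y": 21, "z": 1, "ax": 0, "ay": 0, "az": 0.93},
    {"claw": 0, "x": -15, "y": 25, "z": 1, "ax": 0, "ay": 0, "az": 1.12},
    {"claw": 0, "x": -16, "y": 29, "z": 1, "ax": 0, "ay": 0, "az": 1.3},
    {"claw": 0, "x": -16.7, "y": 31.2, "z": 1, "ax": 0, "ay": 0, "az": 1.5},
    {"claw": 0, "x": -16.7, "y": 31.2, "z": 1, "ax": 0, "ay": 0, "az": 1.68},
    {"claw": 0, "x": -16.7, "y": 31.2, "z": 1, "ax": 0, "ay": 0, "az": 1.87},
  ],
)

```text
time_s: 9.0
position: [0.3768, 0.3091, 0.182]
ee_rot: [2.824, 1.562, 1.38]
ft_force: [0.5, 0.1, 0.6]
grip_width: 1.004
```

Run:
```python
from h import *
o=st()
```

```text
t 9.0 pos [0.3768 0.3091 0.182 ] yhead 7.24 zhead -82.76 tx [ 0.002  0.009 -1.   ] J [0.44 0.27 1.69 0.01 1.18 0.31] F [0.5 0.1 0.6] w 1.004
```

Call:
step_arm(
  series=[
    {"claw": 0, "x": 0.2, "y": -0.5, "z": -2.5, "ax": -0.009, "ay": 0.002, "az": 0.371},
    {"claw": 0, "x": 0.2, "y": -0.5, "z": -2.5, "ax": -0.009, "ay": 0.002, "az": 0.371},
    {"claw": 0, "x": 0.2, "y": -0.5, "z": -2.5, "ax": -0.009, "ay": 0.002, "az": 0.371},
    {"claw": 0, "x": 0.2, "y": -0.5, "z": -2.5, "ax": -0.009, "ay": 0.002, "az": 0.371},
  ],
)

```text
time_s: 9.5
position: [0.3791, 0.3043, 0.1578]
ee_rot: [-2.213, 1.57, 2.993]
ft_force: [-0.2, 1.2, -0.2]
grip_width: 0.999
```

Run:
```python
from h import *
o=st(); save('wrist','w4',scale=1.56)
P=pose('wrist',o); print(px(P,(.379,.304,.028))*1.56,px(P,(.406,.255,.031))*1.56)
```

```text
t 9.5 pos [0.3791 0.3043 0.1578] yhead 28.3 zhead -61.7 tx [-0.001  0.    -1.   ] J [ 0.43  0.3   1.72  0.    1.12 -0.06] F [-0.2  1.2 -0.2] w 0.999
[399.2119617  286.42094165] [400.02074321 365.12316843]
```

View pics/w4.png

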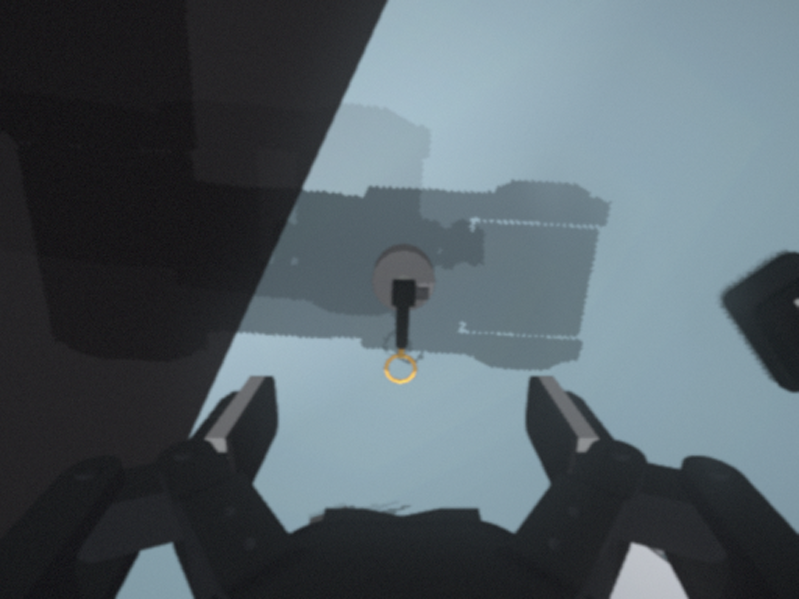

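Run:
```python
from h import *
P=pose('wrist'); f=lambda p,z:w(P,(p[0]/1.56-.2,p[1]/1.56-.2),z)[:2]
b=f((404.5,281),.028); r=f((400.5,368),.031); d=r-b
print(b.round(4),r.round(4),np.linalg.norm(d),np.degrees(np.arctan2(d[1],d[0])), np.linalg.norm(f((374,281),.028)-f((435,281),.028)))
print(b-get_obs()['position'][:2])
```

```text
[0.3799 0.309 ] [0.4069 0.2534] 0.06186067225637461 -64.10507161317408 0.040311816997524626
[0.00093257 0.00477166]
```

Call:
step_arm(
  series=[
    {"claw": 60, "x": 0.12, "y": 0.37, "z": -4, "ax": 0, "ay": 0, "az": -0.042},
    {"claw": 60, "x": 0.12, "y": 0.37, "z": -9, "ax": 0, "ay": 0, "az": -0.042},
    {"claw": 60, "x": 0.12, "y": 0.37, "z": -13, "ax": 0, "ay": 0, "az": -0.042},
    {"claw": 60, "x": 0.12, "y": 0.37, "z": -15, "ax": 0, "ay": 0, "az": -0.042},
    {"claw": 60, "x": 0.12, "y": 0.37, "z": -15.5, "ax": 0, "ay": 0, "az": -0.042},
    {"claw": 100, "x": 0.12, "y": 0.37, "z": -15.5, "ax": 0, "ay": 0, "az": -0.042},
    {"claw": 170, "x": 0.12, "y": 0.37, "z": -15.5, "ax": 0, "ay": 0, "az": -0.042},
    {"claw": 170, "x": 0.12, "y": 0.37, "z": -15.5, "ax": 0, "ay": 0, "az": -0.042},
    {"claw": 170, "x": 0.12, "y": 0.37, "z": -15.5, "ax": 0, "ay": 0, "az": -0.042},
  ],
  newtons=40,
)

```text
time_s: 10.68
position: [0.3806, 0.3081, 0.0038]
ee_rot: [1.984, 1.57, 0.866]
ft_force: [-2.4, -0.8, 7.3]
grip_width: 0.477
```

Run:
```python
from h import *
o=st()
```

```text
t 10.68 pos [0.3806 0.3081 0.0038] yhead 25.91 zhead -64.09 tx [ 0.001  0.001 -1.   ] J [ 0.44  0.55  1.83  0.    0.76 -0.01] F [-2.4 -0.8  7.3] w 0.477
```

Call:
step_arm(
  series=[
    {"claw": 170, "x": 0, "y": 0, "z": 1, "ax": 0, "ay": 0, "az": 0},
    {"claw": 170, "x": 0, "y": 0, "z": 4, "ax": 0, "ay": 0, "az": 0},
    {"claw": 170, "x": 1, "y": -2, "z": 8, "ax": 0, "ay": 0, "az": -0.05},
    {"claw": 170, "x": 4, "y": -6, "z": 11, "ax": 0, "ay": 0, "az": -0.12},
    {"claw": 170, "x": 7.5, "y": -11, "z": 12, "ax": 0, "ay": 0, "az": -0.22},
    {"claw": 170, "x": 11, "y": -16, "z": 12, "ax": 0, "ay": 0, "az": -0.32},
    {"claw": 170, "x": 14.5, "y": -21, "z": 12, "ax": 0, "ay": 0, "az": -0.42},
    {"claw": 170, "x": 18, "y": -26, "z": 12, "ax": 0, "ay": 0, "az": -0.52},
    {"claw": 170, "x": 21.5, "y": -31, "z": 12, "ax": 0, "ay": 0, "az": -0.6},
    {"claw": 170, "x": 24, "y": -35, "z": 12, "ax": 0, "ay": 0, "az": -0.62},
  ],
)

```text
time_s: 11.92
position: [0.6216, -0.0441, 0.1245]
ee_rot: [1.707, 1.569, -0.034]
ft_force: [1.4, 0.6, -3.0]
grip_width: 0.477
```

Run:
```python
from h import *
o=st()
```

```text
t 11.93 pos [ 0.6216 -0.0441  0.1245] yhead -9.75 zhead -99.75 tx [ 0.002 -0.    -1.   ] J [-0.26  0.62  1.32  0.    1.2  -0.09] F [ 1.4  0.6 -3. ] w 0.477
```

Call:
step_arm(
  series=[
    {"claw": 170, "x": 2, "y": -2.5, "z": 0, "ax": 0, "ay": 0.002, "az": 0},
    {"claw": 170, "x": 3.05, "y": -3.89, "z": -1, "ax": 0, "ay": 0.002, "az": 0},
    {"claw": 170, "x": 3.05, "y": -3.89, "z": -4, "ax": 0, "ay": 0.002, "az": 0},
    {"claw": 170, "x": 3.05, "y": -3.89, "z": -7, "ax": 0, "ay": 0.002, "az": 0},
    {"claw": 170, "x": 3.05, "y": -3.89, "z": -9, "ax": 0, "ay": 0.002, "az": 0},
    {"claw": 170, "x": 3.05, "y": -3.89, "z": -10.2, "ax": 0, "ay": 0.002, "az": 0},
    {"claw": 170, "x": 3.05, "y": -3.89, "z": -10.4, "ax": 0, "ay": 0.002, "az": 0},
    {"claw": 170, "x": 3.05, "y": -3.89, "z": -10.4, "ax": 0, "ay": 0.002, "az": 0},
  ],
)

```text
time_s: 12.92
position: [0.6525, -0.083, 0.0214]
ee_rot: [1.296, 1.57, -0.445]
ft_force: [0.7, 1.4, -1.6]
grip_width: 0.48
```

Run:
```python
from h import *
o=st()
```

```text
t 12.93 pos [ 0.6525 -0.083   0.0214] yhead -9.75 zhead -99.75 tx [ 0.001 -0.    -1.   ] J [-0.3   0.81  1.27 -0.    1.06 -0.13] F [ 0.7  1.4 -1.6] w 0.48
```

Needs 5.6 mm more to touch.

Call:
step_arm(
  series=[
    {"claw": 170, "x": -0.03, "y": 0, "z": -0.3, "ax": 0, "ay": 0, "az": 0},
    {"claw": 170, "x": -0.03, "y": 0, "z": -0.5, "ax": 0, "ay": 0, "az": 0},
    {"claw": 170, "x": -0.03, "y": 0, "z": -0.58, "ax": 0, "ay": 0, "az": 0},
    {"claw": 170, "x": -0.03, "y": 0, "z": -0.62, "ax": 0, "ay": 0, "az": 0},
    {"claw": 170, "x": -0.03, "y": 0, "z": -0.62, "ax": 0, "ay": 0, "az": 0},
  ],
)

```text
time_s: 13.55
position: [0.6522, -0.083, 0.0159]
ee_rot: [1.256, 1.57, -0.485]
ft_force: [-4.3, 1.4, 5.6]
grip_width: 0.477
```

Call:
step_arm(
  series=[
    {"claw": 110, "x": 0, "y": 0, "z": 0, "ax": 0, "ay": 0, "az": 0},
    {"claw": 70, "x": 0, "y": 0, "z": 0, "ax": 0, "ay": 0, "az": 0},
    {"claw": 50, "x": 0, "y": 0, "z": 0, "ax": 0, "ay": 0, "az": 0},
    {"claw": 50, "x": 0, "y": 0, "z": 2, "ax": 0, "ay": 0, "az": 0},
    {"claw": 50, "x": 0, "y": 0, "z": 7, "ax": 0, "ay": 0, "az": 0},
    {"claw": 0, "x": -2, "y": 0, "z": 12, "ax": 0, "ay": 0, "az": 0},
    {"claw": 0, "x": -3, "y": 0, "z": 16, "ax": 0, "ay": 0, "az": 0},
    {"claw": 0, "x": -3, "y": 0, "z": 16, "ax": 0, "ay": 0, "az": 0},
  ],
)

```text
time_s: 14.55
position: [0.6232, -0.0834, 0.1811]
ee_rot: [1.401, 1.561, -0.34]
ft_force: [-0.4, 0.4, 0.0]
grip_width: 0.997
```

Run:
```python
from h import *
o=st(); save('wrist','w5',scale=1.56)
P=pose('wrist',o); print(px(P,(.652,-.083,.04))*1.56,px(P,(.6417,-.143,.0285))*1.56,px(P,(.6417,-.143,.043))*1.56)
```

```text
t 14.55 pos [ 0.6232 -0.0834  0.1811] yhead -9.75 zhead -99.75 tx [ 0.009 -0.003 -1.   ] J [-0.32  0.58  1.24 -0.    1.32 -0.15] F [-0.4  0.4  0. ] w 0.997
[438.41042943 274.96693986] [434.83262762 349.77882398] [436.56095899 357.96796565]
```

View pics/w5.png

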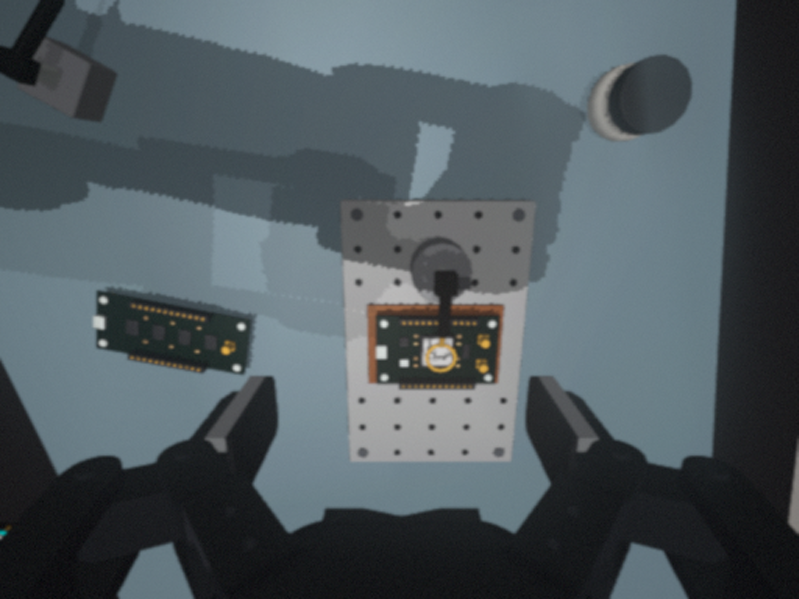

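Run:
```python
from h import *
im=np.load('pics/w5.npy')[185:255,225:330]
cv2.imwrite('pics/w5c.png',cv2.resize(im,None,fx=7,fy=7,interpolation=cv2.INTER_CUBIC))
```

```text
(no output)
```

View pics/w5c.png

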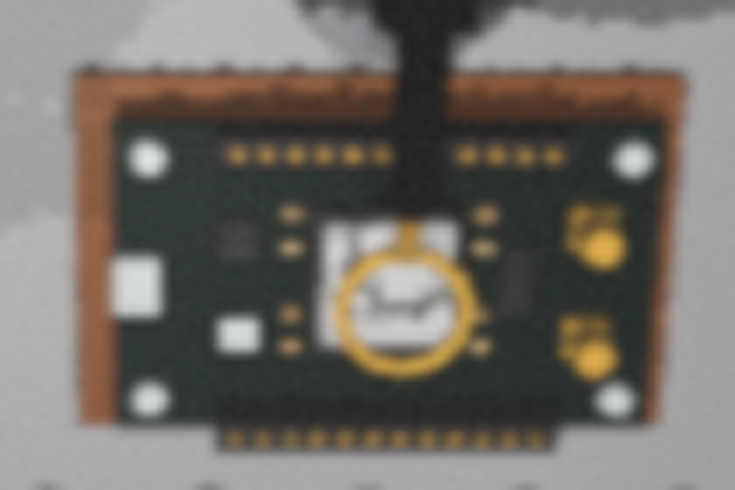

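Run:
```python
from h import *
P=pose('wrist'); f=lambda p,z:w(P,(p[0]/7-.43+225,p[1]/7-.43+185),z)[:2]
t=np.radians(-9.85); R=np.array([[np.cos(t),np.sin(t)],[-np.sin(t),np.cos(t)]])
lid=f((390,285),.0285); ring=f((405,312),.043); pad=np.mean([f(p,.015) for p in [(77,75),(687,75),(660,422),(82,422)]],0)
print('lid',lid,'ring',ring,'pad',pad)
print('plate frame mm: ring-lid',R@(ring-lid)*1e3,'lid-pad',R@(lid-pad)*1e3)
b=f((20+400,-20),.04)
```

```text
lid [ 0.64202205 -0.14288401] ring [ 0.6433879  -0.14129026] pad [ 0.64088797 -0.14278375]
plate frame mm: ring-lid [1.07307338 1.80391454] lid-pad [1.13450695 0.09522233]
```

Call:
step_arm(
  series=[
    {"claw": 0, "x": -5, "y": 4, "z": 0, "ax": 0.003, "ay": 0.009, "az": -0.18},
    {"claw": 0, "x": -10, "y": 9, "z": 0, "ax": 0.003, "ay": 0.009, "az": -0.36},
    {"claw": 0, "x": -15, "y": 13, "z": -1, "ax": 0.003, "ay": 0.009, "az": -0.55},
    {"claw": 0, "x": -18.9, "y": 16.3, "z": -1.5, "ax": 0.003, "ay": 0.009, "az": -0.55},
    {"claw": 0, "x": -18.9, "y": 16.3, "z": -1.5, "ax": 0.003, "ay": 0.009, "az": -0.55},
    {"claw": 0, "x": -18.9, "y": 16.3, "z": -1.5, "ax": 0.003, "ay": 0.009, "az": -0.55},
  ],
)

```text
time_s: 15.35
position: [0.4341, 0.0797, 0.1635]
ee_rot: [-1.07, 1.566, 2.922]
ft_force: [0.1, -0.5, -0.4]
grip_width: 1.002
```

Run:
```python
from h import *
o=st(); save('wrist','w6',scale=1.56)
P=pose('wrist',o); print(px(P,(.434,.08,.028))*1.56,px(P,(.473,.1246,.031))*1.56)
```

```text
t 15.35 pos [0.4341 0.0797 0.1635] yhead -41.24 zhead -131.24 tx [-0.004  0.001 -1.   ] J [-0.09  0.2   1.83  0.    1.11  0.63] F [ 0.1 -0.5 -0.4] w 1.002
[399.83382082 285.25177531] [399.67705908 195.58738803]
```

View pics/w6.png

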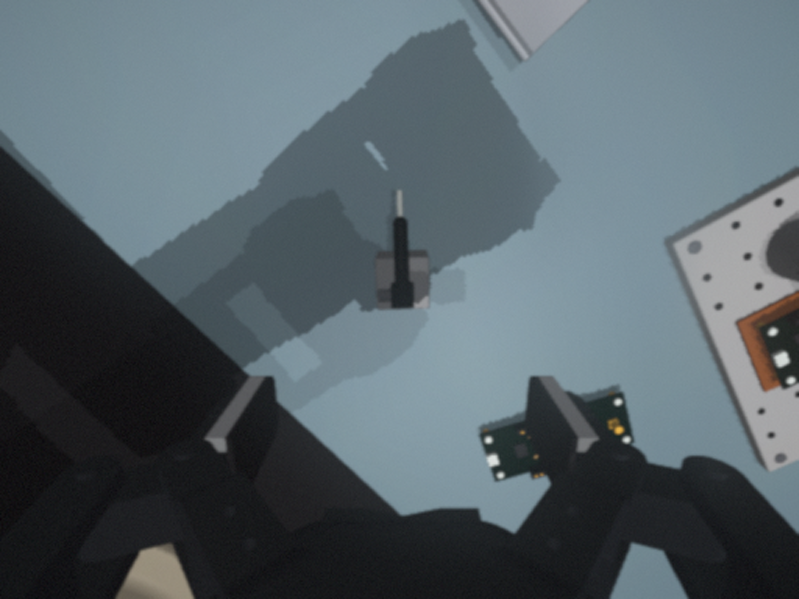

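Run:
```python
from h import *
P=pose('wrist'); f=lambda p,z:w(P,(p[0]/1.56-.2,p[1]/1.56-.2),z)[:2]
b=f((402,282),.028); r=f((398.5,191),.031); d=r-b
print(b.round(4),r.round(4),np.linalg.norm(d),np.degrees(np.arctan2(d[1],d[0])), np.linalg.norm(f((375,300),.028)-f((430,300),.028)),np.linalg.norm(f((402,256),.028)-f((402,308),.028)))
u=d/np.linalg.norm(d); print('base from tip',r-.06*u)
```

```text
[0.4369 0.0807] [0.4746 0.1271] 0.059779646236801244 50.88123565053038 0.037619911918884655 0.03628771142273764
base from tip [0.43678987 0.08054709]
```

Call:
step_arm(
  series=[
    {"claw": 60, "x": 0.27, "y": 0.09, "z": -4, "ax": -0.001, "ay": -0.004, "az": 0.037},
    {"claw": 60, "x": 0.27, "y": 0.09, "z": -9, "ax": -0.001, "ay": -0.004, "az": 0.037},
    {"claw": 60, "x": 0.27, "y": 0.09, "z": -13, "ax": -0.001, "ay": -0.004, "az": 0.037},
    {"claw": 60, "x": 0.27, "y": 0.09, "z": -15.5, "ax": -0.001, "ay": -0.004, "az": 0.037},
    {"claw": 60, "x": 0.27, "y": 0.09, "z": -16.05, "ax": -0.001, "ay": -0.004, "az": 0.037},
    {"claw": 110, "x": 0.27, "y": 0.09, "z": -16.05, "ax": -0.001, "ay": -0.004, "az": 0.037},
    {"claw": 190, "x": 0.27, "y": 0.09, "z": -16.05, "ax": -0.001, "ay": -0.004, "az": 0.037},
    {"claw": 190, "x": 0.27, "y": 0.09, "z": -16.05, "ax": -0.001, "ay": -0.004, "az": 0.037},
    {"claw": 190, "x": 0.27, "y": 0.09, "z": -16.05, "ax": -0.001, "ay": -0.004, "az": 0.037},
  ],
  newtons=40,
)

```text
time_s: 16.52
position: [0.4379, 0.0801, 0.0039]
ee_rot: [2.055, 1.569, -0.199]
ft_force: [-1.8, -1.0, 6.5]
grip_width: 0.412
```

Run:
```python
from h import *
o=st()
```

```text
t 16.52 pos [0.4379 0.0801 0.0039] yhead -39.16 zhead -129.16 tx [ 0.002 -0.    -1.   ] J [-0.08  0.49  1.96 -0.    0.69  0.6 ] F [-1.8 -1.   6.5] w 0.412
```

Call:
step_arm(
  series=[
    {"claw": 190, "x": 0, "y": 0, "z": 1, "ax": 0, "ay": 0, "az": 0},
    {"claw": 190, "x": 0, "y": 0, "z": 4, "ax": 0, "ay": 0, "az": 0},
    {"claw": 190, "x": 0, "y": -2, "z": 8, "ax": 0, "ay": 0.002, "az": 0.05},
    {"claw": 190, "x": 2, "y": -6, "z": 12, "ax": 0, "ay": 0.002, "az": 0.12},
    {"claw": 190, "x": 5, "y": -11, "z": 13, "ax": 0, "ay": 0.002, "az": 0.22},
    {"claw": 190, "x": 8.5, "y": -16, "z": 13, "ax": 0, "ay": 0.002, "az": 0.32},
    {"claw": 190, "x": 12, "y": -21, "z": 13, "ax": 0, "ay": 0.002, "az": 0.42},
    {"claw": 190, "x": 16, "y": -25, "z": 13, "ax": 0, "ay": 0.002, "az": 0.51},
    {"claw": 190, "x": 19.3, "y": -28.2, "z": 13, "ax": 0, "ay": 0.002, "az": 0.51},
    {"claw": 190, "x": 19.3, "y": -28.2, "z": 13, "ax": 0, "ay": 0.002, "az": 0.51},
  ],
)

```text
time_s: 17.77
position: [0.6315, -0.2038, 0.1333]
ee_rot: [-1.366, 1.571, -3.112]
ft_force: [-0.7, 0.5, -2.4]
grip_width: 0.414
```

Run:
```python
from h import *
o=st()
```

```text
t 17.77 pos [ 0.6315 -0.2038  0.1333] yhead -10.05 zhead -100.05 tx [-0. -0. -1.] J [-0.49  0.7   1.15 -0.    1.29 -0.31] F [-0.7  0.5 -2.4] w 0.414
```

Call:
step_arm(
  series=[
    {"claw": 190, "x": 0, "y": 0.2, "z": -2.5, "ax": 0, "ay": 0, "az": 0.003},
    {"claw": 190, "x": 0, "y": 0.2, "z": -5, "ax": 0, "ay": 0, "az": 0.003},
    {"claw": 190, "x": 0, "y": 0.2, "z": -5.8, "ax": 0, "ay": 0, "az": 0.003},
    {"claw": 190, "x": 0, "y": 0.2, "z": -5.8, "ax": 0, "ay": 0, "az": 0.003},
  ],
)

```text
time_s: 18.27
position: [0.6314, -0.2014, 0.0758]
ee_rot: [-1.709, 1.57, 2.831]
ft_force: [-0.1, 0.3, -2.3]
grip_width: 0.412
```

Run:
```python
from h import *
o=st(); save('wrist','w7',scale=1.56)
P=pose('wrist',o); R=Ro.from_euler('xyz',o['ee_rot']).as_matrix()
print(px(P,o['position']-.0596*R[:,2]+[0,0,.0271])*1.56,px(P,(.642,-.143,.0285))*1.56)
```

```text
t 18.27 pos [ 0.6314 -0.2014  0.0758] yhead -9.86 zhead -99.86 tx [-0.  0. -1.] J [-0.49  0.76  1.21 -0.    1.17 -0.31] F [-0.1  0.3 -2.3] w 0.412
[397.03894022 229.376363  ] [399.52295998 206.74245245]
```

View pics/w7.png

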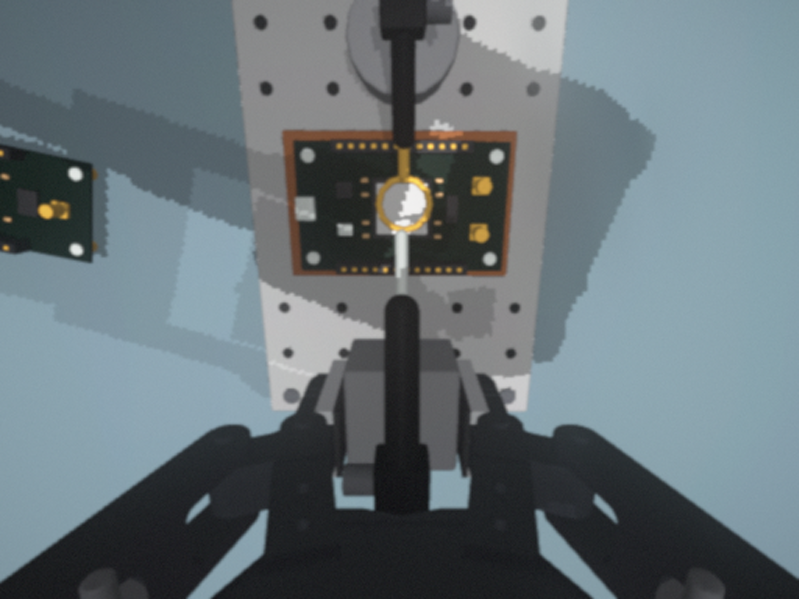

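Run:
```python
from h import *
im=np.load('pics/w7.npy')[110:160,220:300]
cv2.imwrite('pics/w7c.png',cv2.resize(im,None,fx=9,fy=9,interpolation=cv2.INTER_CUBIC))
```

```text
(no output)
```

View pics/w7c.png

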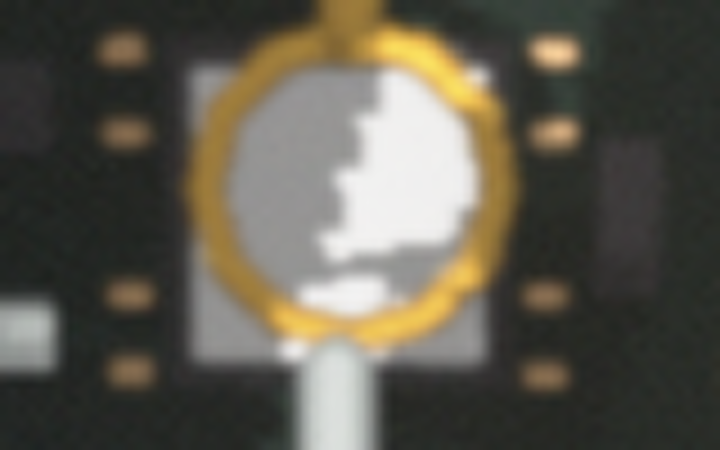

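Run:
```python
from h import *
P=pose('wrist'); f=lambda p,z:w(P,(p[0]/9-.45+220,p[1]/9-.45+110),z)[:2]
z=get_obs()['position'][2]
t=np.radians(-9.85); R=np.array([[np.cos(t),np.sin(t)],[-np.sin(t),np.cos(t)]])
lid=f((338,215),.0285); ring=f((352,186),.043); tip=f((340,338),z+.0271)
print(lid,ring,tip,'plate mm ring-lid',R@(ring-lid)*1e3,'tip-lid',R@(tip-lid)*1e3, 'lid-tip world cm',(lid-tip)*100)
```

```text
[ 0.64298841 -0.14406614] [ 0.64448828 -0.14100129] [ 0.64308731 -0.14315233] plate mm ring-lid [0.95345827 3.27625611] tip-lid [-0.05888185  0.91726543] lid-tip world cm [-0.00989021 -0.09138169]
```

Call:
step_arm(
  series=[
    {"claw": 190, "x": 0, "y": 0.1, "z": -2, "ax": 0, "ay": 0, "az": 0},
    {"claw": 190, "x": 0, "y": 0.1, "z": -4, "ax": 0, "ay": 0, "az": 0},
    {"claw": 190, "x": 0, "y": 0.1, "z": -5, "ax": 0, "ay": 0, "az": 0},
    {"claw": 190, "x": 0, "y": 0.1, "z": -5.4, "ax": 0, "ay": 0, "az": 0},
    {"claw": 190, "x": 0, "y": 0.1, "z": -5.5, "ax": 0, "ay": 0, "az": 0},
    {"claw": 190, "x": 0, "y": 0.1, "z": -5.5, "ax": 0, "ay": 0, "az": 0},
  ],
)

```text
time_s: 19.08
position: [0.632, -0.2008, 0.022]
ee_rot: [1.211, 1.569, -0.532]
ft_force: [-1.2, 1.6, -2.1]
grip_width: 0.415
```

Run:
```python
from h import *
o=st()
```

```text
t 19.07 pos [ 0.632  -0.2008  0.022 ] yhead -9.86 zhead -99.86 tx [ 0.002 -0.001 -1.   ] J [-0.48  0.82  1.25 -0.    1.07 -0.31] F [-1.2  1.6 -2.1] w 0.415
```

Call:
step_arm(
  series=[
    {"claw": 190, "x": -0.04, "y": 0, "z": -0.2, "ax": 0, "ay": 0.002, "az": 0},
    {"claw": 190, "x": -0.04, "y": 0, "z": -0.4, "ax": 0, "ay": 0.002, "az": 0},
    {"claw": 190, "x": -0.04, "y": 0, "z": -0.55, "ax": 0, "ay": 0.002, "az": 0},
    {"claw": 190, "x": -0.04, "y": 0, "z": -0.65, "ax": 0, "ay": 0.002, "az": 0},
    {"claw": 190, "x": -0.04, "y": 0, "z": -0.67, "ax": 0, "ay": 0.002, "az": 0},
    {"claw": 190, "x": -0.04, "y": 0, "z": -0.67, "ax": 0, "ay": 0.002, "az": 0},
  ],
)

```text
time_s: 19.82
position: [0.6318, -0.2011, 0.016]
ee_rot: [0.297, 1.569, -1.446]
ft_force: [-1.9, -1.6, 5.1]
grip_width: 0.415
```

Run:
```python
from h import *
o=st(); save('wrist','w8',crop=(190,60,340,200),scale=5)
```

```text
t 19.82 pos [ 0.6318 -0.2011  0.016 ] yhead -9.87 zhead -99.87 tx [ 0.    -0.002 -1.   ] J [-0.48  0.83  1.25 -0.    1.06 -0.31] F [-1.9 -1.6  5.1] w 0.415
```

View pics/w8.png

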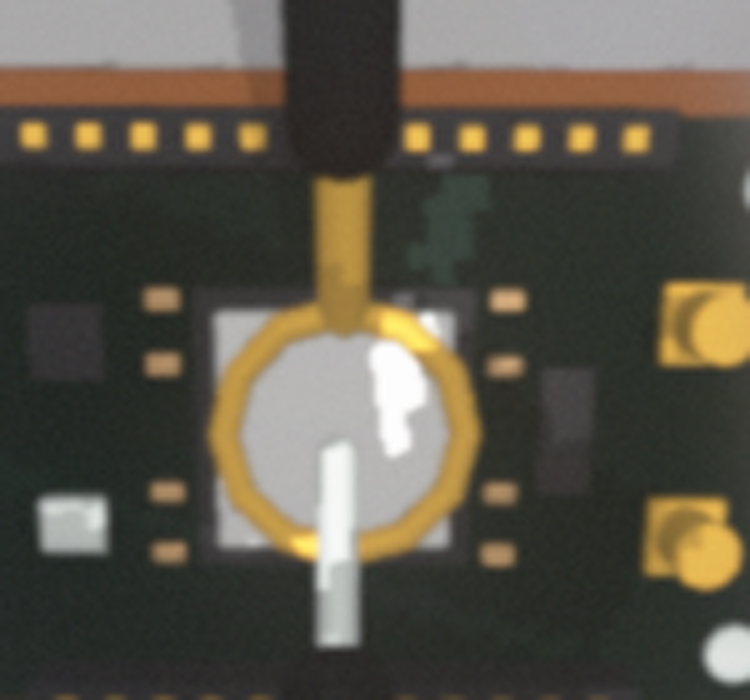

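Call:
step_arm(
  series=[
    {"claw": 140, "x": 0, "y": 0, "z": 0, "ax": 0, "ay": 0, "az": 0},
    {"claw": 90, "x": 0, "y": 0, "z": 0, "ax": 0, "ay": 0, "az": 0},
    {"claw": 60, "x": 0, "y": 0, "z": 0, "ax": 0, "ay": 0, "az": 0},
    {"claw": 50, "x": 0, "y": 0, "z": 1, "ax": 0, "ay": 0, "az": 0},
    {"claw": 50, "x": 0, "y": 0, "z": 5, "ax": 0, "ay": 0, "az": 0},
    {"claw": 50, "x": 0, "y": 0, "z": 10, "ax": 0, "ay": 0, "az": 0},
    {"claw": 0, "x": 0, "y": 0, "z": 15, "ax": 0, "ay": 0, "az": 0},
    {"claw": 0, "x": 0, "y": 0, "z": 16, "ax": 0, "ay": 0, "az": 0},
  ],
)

```text
time_s: 20.88
position: [0.6329, -0.2016, 0.1808]
ee_rot: [1.102, 1.562, -0.641]
ft_force: [-0.7, -0.3, -0.7]
grip_width: 1.001
```

Run:
```python
from h import *
o=st(); save('wrist','w9',crop=(150,50,380,300),scale=2.4)
```

```text
t 20.88 pos [ 0.6329 -0.2016  0.1808] yhead -9.85 zhead -99.86 tx [ 0.007 -0.005 -1.   ] J [-0.48  0.66  1.1  -0.    1.38 -0.31] F [-0.7 -0.3 -0.7] w 1.001
```

View pics/w9.png

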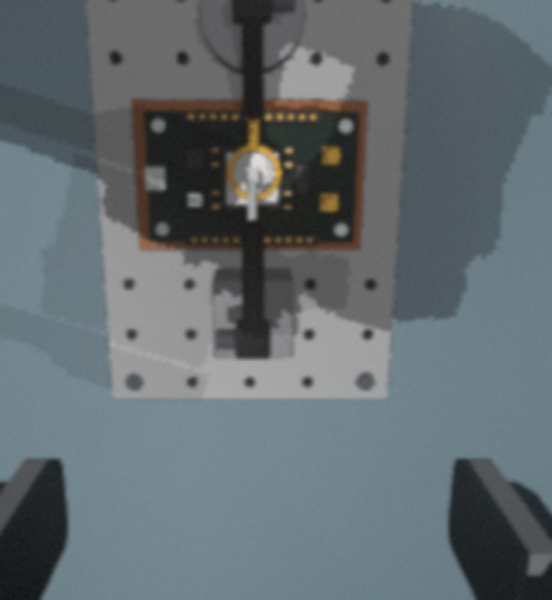

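Run:
```python
from h import *
o={'position':np.array([.6232,-.0834,.1811]),'ee_rot':[1.401,1.561,-.340]}
P=pose('wrist',o)
im=np.load('pics/w5.npy')
print(px(P,(.642,-.143,.0285)))  # check 280,225
roi=im[170:260,50:175]; m=((roi.max(2)<75)*255).astype(np.uint8)
n,l,s,c=cv2.connectedComponentsWithStats(m); print(s)
i=1+np.argmax(s[1:,4]); ys,xs=np.where(l==i)
box=cv2.boxPoints(cv2.minAreaRect(np.c_[xs,ys].astype(np.float32)))+[50,170]
print(box)
f=lambda p,z:w(P,p,z)[:2]
for q in (box,[(u/1.56-.2,v/1.56-.2) for u,v in [(96,290),(254,315),(245,374),(97,346)]]):
    q=np.array([f(p,.01) for p in q]); print(q.mean(0).round(4),[(round(np.linalg.norm(q[i-3]-q[i]),4), round(np.degrees(np.arctan2(*(q[i-3]-q[i])[::-1])),1)) for i in range(4)])
```

```text
[278.98772901 224.19625573]
[[   0    0  125   90 7768]
 [  12   17   99   52 3207]
 [  13   52    1    1    1]
 [ 108   72   17   18  213]
 [  89   81   14    9   61]]
[[ 55.15385056 222.23077011]
 [ 62.73077011 184.34615612]
 [162.92308044 204.38461685]
 [155.34616089 242.2692337 ]]
[ 0.4396 -0.1017] [(np.float64(0.0523), np.float64(58.4)), (np.float64(0.1184), np.float64(-22.2)), (np.float64(0.0531), np.float64(-115.9)), (np.float64(0.1235), np.float64(157.1))]
[ 0.4421 -0.1005] [(np.float64(0.1193), np.float64(-19.6)), (np.float64(0.0522), np.float64(-113.5)), (np.float64(0.1168), np.float64(157.8)), (np.float64(0.0469), np.float64(69.3))]
```

Call:
step_arm(
  series=[
    {"claw": 0, "x": -3, "y": 1, "z": 0, "ax": 0, "ay": 0, "az": -0.187},
    {"claw": 0, "x": -6, "y": 2.5, "z": 0, "ax": 0, "ay": 0, "az": -0.374},
    {"claw": 0, "x": -9, "y": 4, "z": 0, "ax": 0, "ay": 0, "az": -0.56},
    {"claw": 0, "x": -12, "y": 6, "z": 0, "ax": 0, "ay": 0, "az": -0.75},
    {"claw": 0, "x": -15, "y": 8, "z": 0, "ax": 0, "ay": 0, "az": -0.93},
    {"claw": 0, "x": -17, "y": 9, "z": -1, "ax": 0, "ay": 0, "az": -1.12},
    {"claw": 0, "x": -19.2, "y": 10, "z": -2, "ax": 0, "ay": 0, "az": -1.3},
    {"claw": 0, "x": -19.2, "y": 10, "z": -3, "ax": 0, "ay": 0, "az": -1.49},
    {"claw": 0, "x": -19.2, "y": 10, "z": -4, "ax": 0, "ay": 0, "az": -1.68},
    {"claw": 0, "x": -19.2, "y": 10, "z": -4, "ax": 0, "ay": 0, "az": -1.774},
  ],
)

```text
time_s: 22.18
position: [0.4396, -0.101, 0.1382]
ee_rot: [0.665, 1.562, -2.856]
ft_force: [-0.0, -0.5, 0.3]
grip_width: 0.997
```

Run:
```python
from h import *
o=st(); save('wrist','w10',scale=1.56); P=pose('wrist',o)
im=np.load('pics/w10.npy'); c=px(P,(.441,-.1013,.01)); print(c)
x0,y0=int(c[0])-80,int(c[1])-90; roi=im[y0:y0+170,x0:x0+160]
m=((roi.max(2)<75)*255).astype(np.uint8); m=cv2.morphologyEx(m,cv2.MORPH_CLOSE,np.ones((9,9)))
n,l,s,_=cv2.connectedComponentsWithStats(m); print(s[1:][s[1:,4]>100])
i=l[int(c[1])-y0,int(c[0])-x0]; ys,xs=np.where(l==i)
h=cv2.convexHull(np.c_[xs+x0,ys+y0].astype(np.float32)).reshape(-1,2)
q=(np.array([w(P,p,.01)[:2] for p in h])*1000).astype(np.float32); print(cv2.minAreaRect(q))
```

```text
t 22.18 pos [ 0.4396 -0.101   0.1382] yhead -111.75 zhead 158.25 tx [-0.008 -0.002 -1.   ] J [-0.48  0.26  1.83 -0.01  1.05  1.47] F [-0.  -0.5  0.3] w 0.997
[256.54966116 183.43079487]
[[  55   32   50  110 5027]]
((441.86749267578125, -100.20254516601562), (50.039161682128906, 115.87002563476562), 67.54370880126953)
```

Call:
step_arm(
  series=[
    {"claw": 60, "x": 0.2, "y": 0.08, "z": -5, "ax": 0.002, "ay": -0.008, "az": -0.01},
    {"claw": 60, "x": 0.2, "y": 0.08, "z": -10, "ax": 0.002, "ay": -0.008, "az": -0.01},
    {"claw": 70, "x": 0.2, "y": 0.08, "z": -13, "ax": 0.002, "ay": -0.008, "az": -0.01},
    {"claw": 70, "x": 0.2, "y": 0.08, "z": -13.6, "ax": 0.002, "ay": -0.008, "az": -0.01},
    {"claw": 70, "x": 0.2, "y": 0.08, "z": -13.6, "ax": 0.002, "ay": -0.008, "az": -0.01},
    {"claw": 100, "x": 0.2, "y": 0.08, "z": -13.6, "ax": 0.002, "ay": -0.008, "az": -0.01},
    {"claw": 150, "x": 0.2, "y": 0.08, "z": -13.6, "ax": 0.002, "ay": -0.008, "az": -0.01},
    {"claw": 150, "x": 0.2, "y": 0.08, "z": -13.6, "ax": 0.002, "ay": -0.008, "az": -0.01},
    {"claw": 150, "x": 0.2, "y": 0.08, "z": -13.6, "ax": 0.002, "ay": -0.008, "az": -0.01},
  ],
  newtons=30,
)

```text
time_s: 23.35
position: [0.4425, -0.1006, 0.0037]
ee_rot: [2.926, 1.568, -0.608]
ft_force: [-0.7, 0.3, 6.1]
grip_width: 0.552
```

Run:
```python
from h import *
o=st()
```

```text
t 23.35 pos [ 0.4425 -0.1006  0.0037] yhead -112.46 zhead 157.54 tx [ 0.003 -0.002 -1.   ] J [-0.48  0.5   1.94 -0.    0.7   1.48] F [-0.7  0.3  6.1] w 0.552
```

Call:
step_arm(
  series=[
    {"claw": 150, "x": 0, "y": 0, "z": 1, "ax": 0, "ay": 0, "az": 0},
    {"claw": 150, "x": 0, "y": 0, "z": 5, "ax": 0, "ay": 0, "az": 0},
    {"claw": 150, "x": 0, "y": 3, "z": 10, "ax": 0.002, "ay": 0.003, "az": 0.1},
    {"claw": 150, "x": 1, "y": 8, "z": 15, "ax": 0.002, "ay": 0.003, "az": 0.2},
    {"claw": 150, "x": 3, "y": 13.5, "z": 18, "ax": 0.002, "ay": 0.003, "az": 0.3},
    {"claw": 150, "x": 5, "y": 19, "z": 18.5, "ax": 0.002, "ay": 0.003, "az": 0.4276},
    {"claw": 150, "x": 6, "y": 24, "z": 18.5, "ax": 0.002, "ay": 0.003, "az": 0.4276},
    {"claw": 150, "x": 6, "y": 27, "z": 18.5, "ax": 0.002, "ay": 0.003, "az": 0.4276},
    {"claw": 150, "x": 6, "y": 27, "z": 18.5, "ax": 0.002, "ay": 0.003, "az": 0.4276},
    {"claw": 150, "x": 6, "y": 27, "z": 18.5, "ax": 0.002, "ay": 0.003, "az": 0.4276},
  ],
)

```text
time_s: 24.6
position: [0.5024, 0.1688, 0.1893]
ee_rot: [-1.855, 1.57, 1.322]
ft_force: [0.3, -0.4, -0.8]
grip_width: 0.547
```

Run:
```python
from h import *
o=st(); save('wrist','w11',scale=1.56)
```

```text
t 24.6 pos [0.5024 0.1688 0.1893] yhead -87.98 zhead -177.98 tx [ 0.     0.001 -1.   ] J [0.1  0.36 1.55 0.   1.24 1.64] F [ 0.3 -0.4 -0.8] w 0.547
```

View pics/w11.png

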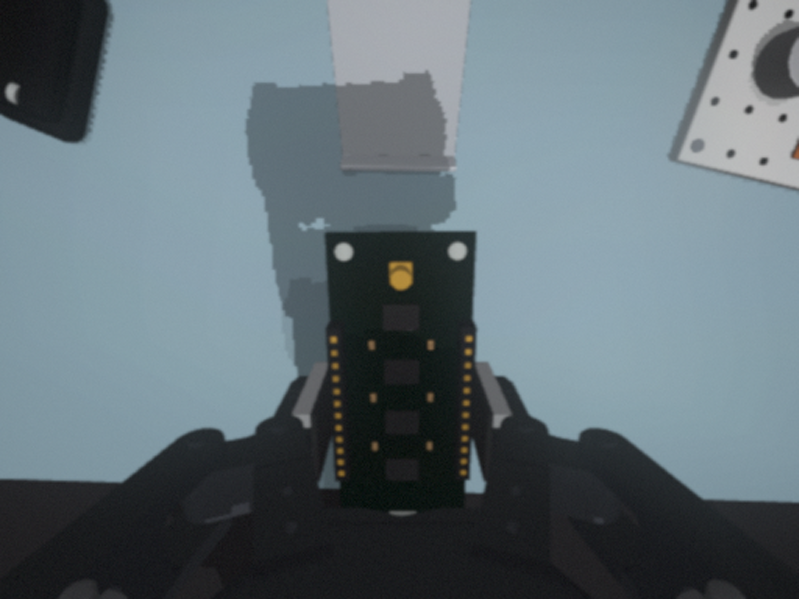

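Run:
```python
from h import *
from scipy.optimize import least_squares
P=pose('wrist'); im=np.load('pics/w11.npy').astype(np.uint8)
hsv=cv2.cvtColor(im,cv2.COLOR_BGR2HSV); S=cv2.GaussianBlur(hsv[:,:,1],(3,3),0).astype(float)
L=[];R_=[]
for v in range(4,100,4):
    row=S[v]; th=(np.median(row[240:275])+np.median(row[np.r_[180:200,320:340]]))/2
    a=[u for u in range(195,240) if row[u]>th>=row[u+1]]; b=[u for u in range(270,320) if row[u]<=th<row[u+1]]
    if a and b:
        a,b=a[-1],b[0]; L.append((a+(row[a]-th)/(row[a]-row[a+1]),v)); R_.append((b+(th-row[b])/(row[b+1]-row[b]),v))
print(np.round(L[::4],1).tolist(),np.round(R_[::4],1).tolist())
for u in (230,256,282): print(u,[(v,im[v,u].tolist()) for v in range(94,116,2)])
h=np.tan(np.radians(30))
def T(p,x,y): c,s=np.cos(p[2]),np.sin(p[2]); return np.array([p[0]+c*x-s*y,p[1]+s*x+c*y,.010+(x+.056)*h])
def res(p):
    r=[]
    for E,y in((L,.04),(R_,-.04)):
        A,B=px(P,T(p,-.056,y)),px(P,T(p,.05,y)); n=np.array([-(B-A)[1],(B-A)[0]])/np.linalg.norm(B-A)
        r+=[(np.array(e)-A)@n for e in E]
    return np.array(r+[(p[0]-.64)/.002])
s=least_squares(res,[.64,.17,.035],loss='soft_l1'); print(s.x,np.degrees(s.x[2]),np.abs(s.fun[:-1]).mean(),s.cost)
p=s.x
def S3(x,y,z): c,sn=np.cos(p[2]),np.sin(p[2]); return px(P,(p[0]+c*x-sn*y,p[1]+sn*x+c*y,z)).round(1)
print('foot',S3(-.056,0,.01),'liptop',S3(-.064,0,.0239),'base front',S3(-.058,0,0))
f=lambda q,z:w(P,(q[0]/1.56-.2,q[1]/1.56-.2),z)
zb=get_obs()['position'][2]-.0037
a,b=f((325,232),zb+.01),f((476,232),zb+.01); print('board front',a,b,(a+b)/2,np.degrees(np.arctan2(*(b-a)[:2][::-1])))
print('gold',f((401,266),zb+.010))
```

```text
[[209.5, 4.0], [211.1, 20.0], [212.8, 36.0], [214.3, 52.0], [216.0, 68.0], [217.6, 84.0]] [[300.9, 4.0], [299.3, 20.0], [297.6, 36.0], [296.1, 52.0], [294.3, 68.0], [292.6, 84.0]]
230 [(94, [116, 111, 108]), (96, [117, 113, 109]), (98, [115, 111, 107]), (100, [114, 109, 106]), (102, [115, 110, 107]), (104, [116, 112, 109]), (106, [128, 123, 119]), (108, [112, 104, 102]), (110, [104, 96, 83]), (112, [117, 109, 94]), (114, [118, 110, 94])]
256 [(94, [116, 112, 108]), (96, [115, 111, 107]), (98, [116, 112, 109]), (100, [115, 110, 108]), (102, [116, 111, 108]), (104, [117, 113, 108]), (106, [121, 117, 114]), (108, [113, 108, 104]), (110, [101, 95, 82]), (112, [116, 107, 93]), (114, [118, 110, 95])]
282 [(94, [118, 113, 109]), (96, [119, 115, 111]), (98, [119, 114, 111]), (100, [116, 112, 108]), (102, [116, 111, 108]), (104, [117, 113, 109]), (106, [123, 119, 114]), (108, [123, 118, 114]), (110, [132, 123, 108]), (112, [140, 131, 112]), (114, [120, 111, 94])]
[0.64103353 0.17515555 0.0275109 ] 1.5762581880260835 0.08584554040549579 0.39447214263323027
foot [255.1 102.2] liptop [254.9 109.7] base front [255.1 104.2]
board front [0.55857717 0.19482547 0.19551486] [0.56029048 0.14642633 0.19551486] [0.55943383 0.1706259  0.19551486] -87.9726004257979
gold [0.54831395 0.17007332 0.19551486]
```

```bash
cat >> h.py <<'E'
psi=np.radians(1.58)
def target():
    c,s=np.cos(psi),np.sin(psi); X=np.array([.5*c,.5*s,-np.sqrt(.75)]); Y=np.array([s,-c,0]); return np.c_[X,Y,np.cross(X,Y)]
def goto(pos):
    o=st(); R0=Ro.from_euler('xyz',o['ee_rot']).as_matrix(); d=np.array(pos)-o['position']
    c,s=np.cos(psi),np.sin(psi); up=np.array([c*np.sqrt(.75),s*np.sqrt(.75),.5]); n=np.array([-.5*c,-.5*s,np.sqrt(.75)])
    print('shift cm',(d*100).round(2),'rot',Ro.from_matrix(target()@R0.T).as_rotvec().round(4),'d.up mm',(d@up*1e3).round(1),'d.n mm',(d@n*1e3).round(1),'F.up',(o['ft_force']@up).round(1),'F.n',(o['ft_force']@n).round(1),'up',up.round(3),'n',n.round(3))
E
python3 - <<'E'
from h import *
goto((.6277,.175,.0727))
E
```

```text
t 24.65 pos [0.5025 0.1685 0.1892] yhead -88.02 zhead -178.02 tx [ 0.     0.001 -1.   ] J [0.1  0.36 1.55 0.   1.24 1.64] F [ 0.1 -0.4  0. ] w 0.551
shift cm [ 12.52   0.65 -11.65] rot [ 0.0157 -0.5232 -0.007 ] d.up mm 50.3 d.n mm -163.6 F.up 0.1 F.n -0.0 up [0.866 0.024 0.5  ] n [-0.5   -0.014  0.866]
```

Call:
step_arm(
  series=[
    {"claw": 150, "x": 3, "y": 0.2, "z": 0, "ax": 0.005, "ay": -0.15, "az": -0.002},
    {"claw": 150, "x": 6, "y": 0.4, "z": 0, "ax": 0.01, "ay": -0.3, "az": -0.004},
    {"claw": 150, "x": 9, "y": 0.6, "z": 0, "ax": 0.013, "ay": -0.42, "az": -0.006},
    {"claw": 150, "x": 11, "y": 0.65, "z": -1, "ax": 0.0157, "ay": -0.523, "az": -0.007},
    {"claw": 150, "x": 12.5, "y": 0.65, "z": -3, "ax": 0.0157, "ay": -0.523, "az": -0.007},
    {"claw": 150, "x": 12.5, "y": 0.65, "z": -6, "ax": 0.0157, "ay": -0.523, "az": -0.007},
    {"claw": 150, "x": 12.5, "y": 0.65, "z": -8, "ax": 0.0157, "ay": -0.523, "az": -0.007},
    {"claw": 150, "x": 12.5, "y": 0.65, "z": -10, "ax": 0.0157, "ay": -0.523, "az": -0.007},
    {"claw": 150, "x": 12.5, "y": 0.65, "z": -10, "ax": 0.0157, "ay": -0.523, "az": -0.007},
  ],
)

```text
time_s: 25.78
position: [0.6269, 0.1737, 0.0881]
ee_rot: [3.141, 1.05, 0.025]
ft_force: [-0.6, -0.6, -1.7]
grip_width: 0.554
```

Run:
```python
from h import *
goto((.6358,.175,.0427))
```

```text
t 25.77 pos [0.6269 0.1737 0.0881] yhead -88.51 zhead -178.49 tx [ 0.497  0.013 -0.868] J [ 0.11  0.53  1.69 -0.1   0.41  1.73] F [-0.6 -0.6 -1.7] w 0.554
shift cm [ 0.89  0.13 -4.54] rot [ 0.0006 -0.0031  0.0016] d.up mm -14.9 d.n mm -43.8 F.up -1.4 F.n -1.2 up [0.866 0.024 0.5  ] n [-0.5   -0.014  0.866]
```

Call:
step_arm(
  series=[
    {"claw": 150, "x": 0.4, "y": 0.1, "z": -1.4, "ax": 0, "ay": -0.003, "az": 0.001},
    {"claw": 150, "x": 0.8, "y": 0.13, "z": -2.8, "ax": 0, "ay": -0.003, "az": 0.001},
    {"claw": 150, "x": 1.02, "y": 0.13, "z": -3.5, "ax": 0, "ay": -0.003, "az": 0.001},
    {"claw": 150, "x": 1.02, "y": 0.13, "z": -3.57, "ax": 0, "ay": -0.003, "az": 0.001},
    {"claw": 150, "x": 1.02, "y": 0.13, "z": -3.57, "ax": 0, "ay": -0.003, "az": 0.001},
  ],
)

```text
time_s: 26.4
position: [0.6372, 0.1751, 0.0527]
ee_rot: [3.141, 1.047, 0.026]
ft_force: [0.7, 0.1, -0.2]
grip_width: 0.553
```

Run:
```python
from h import *
goto((.6358,.175,.0427))
```

```text
t 26.4 pos [0.6372 0.1751 0.0527] yhead -88.45 zhead -178.43 tx [ 0.5    0.013 -0.866] J [ 0.11  0.6   1.68 -0.12  0.34  1.75] F [ 0.7  0.1 -0.2] w 0.553
shift cm [-0.14 -0.01 -1.  ] rot [0.0005 0.0004 0.0005] d.up mm -6.2 d.n mm -7.9 F.up 0.5 F.n -0.5 up [0.866 0.024 0.5  ] n [-0.5   -0.014  0.866]
```

Call:
step_arm(
  series=[
    {"claw": 150, "x": 0.15, "y": 0, "z": -0.26, "ax": 0, "ay": 0, "az": 0},
    {"claw": 150, "x": 0.3, "y": 0, "z": -0.52, "ax": 0, "ay": 0, "az": 0},
    {"claw": 150, "x": 0.3, "y": 0, "z": -0.52, "ax": 0, "ay": 0, "az": 0},
  ],
)

```text
time_s: 26.78
position: [0.6403, 0.1751, 0.0473]
ee_rot: [3.14, 1.047, 0.026]
ft_force: [-0.2, -0.8, -0.7]
grip_width: 0.552
```

Call:
step_arm(
  series=[
    {"claw": 150, "x": 0.07, "y": 0, "z": -0.12, "ax": 0, "ay": 0, "az": 0},
    {"claw": 150, "x": 0.1, "y": 0, "z": -0.17, "ax": 0, "ay": 0, "az": 0},
    {"claw": 150, "x": 0.1, "y": 0, "z": -0.17, "ax": 0, "ay": 0, "az": 0},
  ],
)

```text
time_s: 27.15
position: [0.6412, 0.1751, 0.0455]
ee_rot: [3.14, 1.047, 0.026]
ft_force: [-0.6, 0.5, -0.1]
grip_width: 0.553
```

Run:
```python
from h import *
goto((.6358,.175,.0427))
```

```text
t 27.15 pos [0.6412 0.1751 0.0455] yhead -88.45 zhead -178.43 tx [ 0.5    0.013 -0.866] J [ 0.11  0.62  1.67 -0.12  0.33  1.76] F [-0.6  0.5 -0.1] w 0.553
shift cm [-0.54 -0.01 -0.28] rot [0.0006 0.0001 0.0005] d.up mm -6.1 d.n mm 0.3 F.up -0.6 F.n 0.2 up [0.866 0.024 0.5  ] n [-0.5   -0.014  0.866]
```

Call:
step_arm(
  series=[
    {"claw": 150, "x": 0.03, "y": 0, "z": -0.05, "ax": 0, "ay": 0, "az": 0},
    {"claw": 150, "x": 0.05, "y": 0, "z": -0.09, "ax": 0, "ay": 0, "az": 0},
    {"claw": 150, "x": 0.05, "y": 0, "z": -0.09, "ax": 0, "ay": 0, "az": 0},
  ],
)

```text
time_s: 27.52
position: [0.6415, 0.1751, 0.0453]
ee_rot: [3.14, 1.047, 0.026]
ft_force: [-8.9, -2.0, 8.5]
grip_width: 0.553
```

Call:
step_arm(
  series=[
    {"claw": 150, "x": 0.03, "y": 0, "z": -0.05, "ax": 0, "ay": 0, "az": 0},
    {"claw": 150, "x": 0.05, "y": 0, "z": -0.09, "ax": 0, "ay": 0, "az": 0},
    {"claw": 150, "x": 0.05, "y": 0, "z": -0.09, "ax": 0, "ay": 0, "az": 0},
  ],
)

```text
time_s: 27.9
position: [0.6415, 0.1751, 0.0452]
ee_rot: [3.14, 1.048, 0.026]
ft_force: [-13.2, -2.1, 13.0]
grip_width: 0.554
```

Run:
```python
from h import *
goto((.6358,.175,.0427))
```

```text
t 27.9 pos [0.6415 0.1751 0.0452] yhead -88.44 zhead -178.41 tx [ 0.499  0.013 -0.866] J [ 0.11  0.62  1.67 -0.12  0.33  1.76] F [-13.2  -2.1  13. ] w 0.554
shift cm [-0.57 -0.01 -0.25] rot [ 0.001  -0.0004  0.0003] d.up mm -6.2 d.n mm 0.7 F.up -5.0 F.n 17.9 up [0.866 0.024 0.5  ] n [-0.5   -0.014  0.866]
```

Call:
step_arm(
  series=[
    {"claw": 150, "x": -0.15, "y": 0, "z": -0.05, "ax": 0, "ay": 0, "az": 0},
    {"claw": 150, "x": -0.32, "y": -0.01, "z": -0.14, "ax": 0, "ay": 0, "az": 0},
    {"claw": 150, "x": -0.44, "y": -0.01, "z": -0.21, "ax": 0, "ay": 0, "az": 0},
    {"claw": 150, "x": -0.44, "y": -0.01, "z": -0.21, "ax": 0, "ay": 0, "az": 0},
  ],
)

```text
time_s: 28.4
position: [0.6379, 0.175, 0.0438]
ee_rot: [3.14, 1.045, 0.026]
ft_force: [4.3, -1.3, 1.0]
grip_width: 0.552
```

Run:
```python
from h import *
goto((.6358,.175,.0427))
```

```text
t 28.4 pos [0.6379 0.175  0.0438] yhead -88.45 zhead -178.43 tx [ 0.501  0.013 -0.865] J [ 0.11  0.62  1.68 -0.13  0.32  1.76] F [ 4.3 -1.3  1. ] w 0.552
shift cm [-0.21 -0.   -0.11] rot [0.0006 0.0019 0.0005] d.up mm -2.4 d.n mm 0.1 F.up 4.2 F.n -1.2 up [0.866 0.024 0.5  ] n [-0.5   -0.014  0.866]
```

Call:
step_arm(
  series=[
    {"claw": 150, "x": 0.02, "y": 0, "z": -0.05, "ax": 0, "ay": 0, "az": 0},
    {"claw": 120, "x": 0.02, "y": 0, "z": -0.05, "ax": 0, "ay": 0, "az": 0},
    {"claw": 95, "x": 0.02, "y": 0, "z": -0.05, "ax": 0, "ay": 0, "az": 0},
    {"claw": 80, "x": 0.02, "y": 0, "z": -0.05, "ax": 0, "ay": 0, "az": 0},
    {"claw": 60, "x": 0, "y": 0, "z": 0, "ax": 0, "ay": 0, "az": 0},
    {"claw": 40, "x": -0.5, "y": 0, "z": 0.87, "ax": 0, "ay": 0, "az": 0},
    {"claw": 40, "x": -2, "y": 0, "z": 3.5, "ax": 0, "ay": 0, "az": 0},
    {"claw": 40, "x": -4, "y": 0, "z": 7, "ax": 0, "ay": 0, "az": 0},
    {"claw": 40, "x": -7, "y": 0, "z": 12, "ax": 0, "ay": 0, "az": 0},
    {"claw": 0, "x": -10, "y": 0, "z": 16, "ax": 0, "ay": 0, "az": 0},
  ],
)

```text
time_s: 29.65
position: [0.5368, 0.175, 0.2061]
ee_rot: [3.141, 1.044, 0.026]
ft_force: [-0.1, -0.4, 0.5]
grip_width: 0.994
```

Run:
```python
from h import *
o=st()
```

```text
t 29.65 pos [0.5368 0.175  0.2061] yhead -88.44 zhead -178.43 tx [ 0.503  0.013 -0.864] J [ 0.13  0.19  1.82 -0.09  0.61  1.74] F [-0.1 -0.4  0.5] w 0.994
```

Run:
```python
from h import *
A,B,C=[grab_frame(n)[:,:,::-1] for n in('wrist','top','scene')]
np.save('pics/finA.npy',A);np.save('pics/finB.npy',B)
r=lambda im,wd,h:cv2.resize(np.ascontiguousarray(im),(wd,h),interpolation=cv2.INTER_CUBIC)
M=np.zeros((600,800,3),np.uint8)
M[:400,:533]=r(A,533,400); M[400:,:533]=r(B[125:185,180:340],533,200)
M[:204,533:]=r(C[185:265,150:255],267,204); M[210:500,533:]=r(C[220:285,285:345],267,290)
cv2.imwrite('pics/final.png',M)
```

```text
(no output)
```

View pics/final.png

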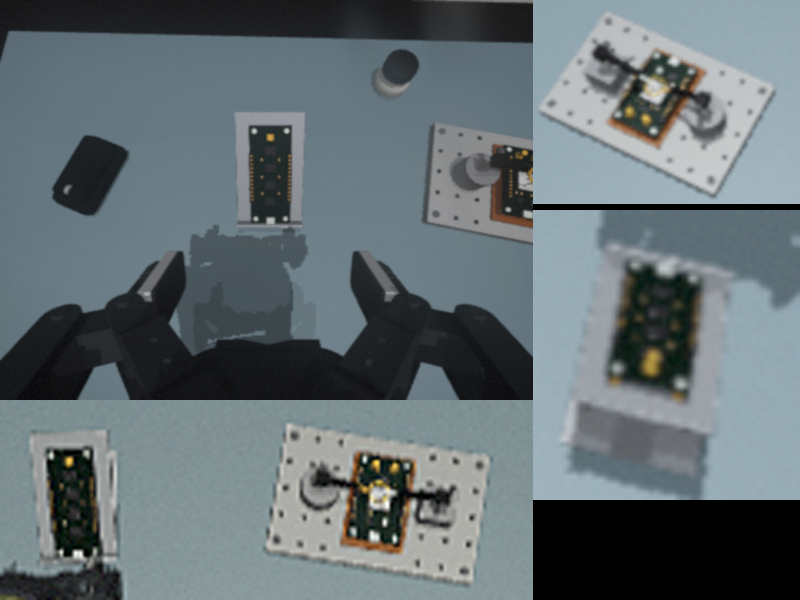

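The composite shows the reference board centred on the slope with its lower end at the lip. The test board is on the pad, with both probes standing and pointing in to the processor. The arm is clear of everything.

```bash
python3 -c "
from h import *
print(hand_in())"
```

```text
the job is handed in; nothing more can be done
None
```

I placed all four pieces in the order asked and handed the job in at about 30 s of arm time. The mouse, screwdriver and jar were left where they were.

- **Test board:** it lies lengthwise on the pad. In the later view its processor was about 1 mm from the pad's middle.
- **Loop probe:** it stands on the left. My two views put its ring about 2 mm and about 3.4 mm from the processor's middle, slightly short towards its own side. I judged that good enough and left it.
- **Needle probe:** it stands on the right. Before lowering, the tip measured about 1 mm from the middle. I then moved it about 1 mm further in so the needle would clear the loop's rim, so it should sit roughly 1–2 mm past the middle. In the close-up before I let go it passed over the rim, with no sign of contact.
- **Reference board:** it lies chips up, lengthwise up the slope. I felt it touch the slope (about 18 N for a moment) and then the lip (about 4 N) before releasing it. The final picture shows it against the lip and within a millimetre or two of the middle.

**Disagreements:** the stand's fore-and-aft position differed by a few millimetres between my camera estimates, so I settled it by touch. I checked the final arrangement by eye in one composite picture and did not measure it again.

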